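# Fill a gift box with truffles through the spring gate

### The job

Using the red-handled scoop, not the fingers, scoop at least two truffles out of the white tub into the aluminium chute of the dispenser while its gate is shut, then stand the scoop back on the teal cutting mat. Next press the red paddle down about 20 mm with the gripper, so that its middle stands level with the green band and the gate lets at least two truffles roll into the gift box, and finish while still holding the paddle there. Do not drop a truffle on the bench, and leave the gift box and the other things on the bench where they are.

Things in the scene. Friction and masses are not known exactly. Their poses are not given: they have to be found in the camera images.
- scoop: aluminium scoop with a red handle, 0.14 kg, standing flat on the mat. Origin: centre of the underside of its flat pan; x points to the open front lip, z up. Pan 80 mm long (x -40 to 40) and 64 mm wide, floor 3 mm thick, back wall 36 mm high, side walls 32 mm high and 3 mm thick from x -39 to 17 mm; the front 23 mm is bare floor. Handle: see scoop_grip
- scoop_grip (a point): point on the scoop's handle axis, scoop frame x -79, z 100 mm: grip here, across the scoop's y. The straight red handle, 16 mm thick along the scoop's y and 22 mm wide the other way, rises from the back wall (x -52, z 25 mm) and leans back (to -x) 20 degrees from vertical, 105 mm long, ending 25 mm above this point. Axes as the scoop's
- mat: teal cutting mat with pale grid lines, 260 x 150 x 3 mm, fixed. Origin: centre of its underside; x along its long side. The scoop starts on it and must be stood back on it.
- tub: white open tub, fixed, outside 278 (x) x 88 (y) x 44 mm high, walls and floor 4 mm thick. Origin: centre of its underside. At its +x end the floor turns up at x 105 mm into a 50 degree ramp to the rim. The truffles start in its +x half. It stands on one side of the mat and the dispenser on the other, left or right; the x of both points roughly away from the robot
- dispenser: fixed truffle dispenser: aluminium chute 84 mm wide inside on a cream stand. Origin: centre of its foot; x points downhill, away from the robot. The chute floor slopes down 18 degrees from z 110 mm at x -70 to z 60 mm at its open end at x 85 mm; side walls (y -44, 44 mm) stand 40 mm above it, the uphill end wall (x -70) reaches z 143 mm. Paddle outside the -y wall
- trough_mid (a point): point on the chute floor, on its centre line, dispenser frame x -10, z 90 mm. The gate plate crosses the chute 70 mm downhill of it (x 60 mm), its underside 5 mm above the floor when shut, its top at z 130 mm
- paddle (a joint): angle of paddle and gate, one rocker on a level axle along the dispenser's y at x -40, z 125 mm: 0 = paddle up, gate shut; grows as the paddle is pressed; stop at 0.62 rad. Paddle centre 55 mm from the axle: 20 mm down is 0.36 rad. Gate arm 100 mm: truffles pass from about 0.24 rad. Spring: about 5 N on the paddle starts it, about 11 N holds it at 20 mm
- paddle_top (a point): centre of the top face of the red paddle, a 44 x 44 mm plate, dispenser frame x -95, y -75, z 132 mm with the gate shut; moves with the paddle; press here from above. Beside it, 8 mm off its -y edge, an upright cream plate (top z 117 mm) with a green band at z 105 to 117 mm, 14 to 26 mm below the paddle's rest height
- giftbox: open brown kraft gift box, 120 x 120 x 45 mm outside, walls 3 mm, lined with white paper, 0.35 kg, loose. Origin: centre of its underside. Stands just below the open lower end of the chute, its near wall about 10 mm from it.
- truffle1: chocolate truffle, dark brown ball 26 mm in diameter, about 14 g, origin at its centre; four of them start in the tub; all alike
- truffle2: chocolate truffle, dark brown ball 26 mm in diameter, about 14 g, origin at its centre; four of them start in the tub; all alike
- truffle3: chocolate truffle, dark brown ball 26 mm in diameter, about 14 g, origin at its centre; four of them start in the tub; all alike
- truffle4: chocolate truffle, dark brown ball 26 mm in diameter, about 14 g, origin at its centre; four of them start in the tub; all alike
- tape_roll: tan packing tape roll, a bystander to be left alone, origin at the centre of its underside: ring 90 mm across, 24 mm high, lying flat
- ribbon_spool: purple ribbon spool, a bystander to be left alone, origin at the centre of its underside: 60 mm across, 40 mm high
- sprinkle_jar: amber jar with a white cap, a bystander to be left alone, origin at the centre of its underside: 60 mm across, 85 mm high
- mug: white mug, a bystander to be left alone, origin at the centre of its underside: 80 mm across, 90 mm high
- pencil: black pencil lying flat, a bystander to be left alone, origin at the centre of its underside: 170 mm long along its x, 8 mm thick
- kraft_lid: brown box lid lying open side up, a bystander to be left alone, origin at the centre of its underside: 126 x 126 x 22 mm
Mind the look-alikes: they are no part of the job. Leave any blue look-alike of the scoop alone.

How it is judged:
By the outcome, as a careful person would: the job done as asked, in the order asked, and still so for the second after the job is handed in, while the arm keeps its last pose, push and grip.
It also fails if it takes over 72 s, if anything falls off the work surface, if the arm or the gripper's body presses on something with over 40 N, if the wrist force passes 120 N, or if a joint passes its speed limit or range.

### The arm

A 6-joint arm with a two-finger parallel gripper is mounted at the origin on the work surface. World frame = base frame: x ahead of the robot, y to its left, z up, the work surface at z = 0. Lengths are in mm, angles in rad, forces in N, time in s.
With the tool pointing down it reaches from about 150 to 775 mm from the base axis. Payload 6.1 kg.
Tool frame: the origin (TCP) lies midway between the tips of the shut fingers; the grasp point (between the pads) lies manip.grasp_offset behind it (manip.grasp_offset is the distance from the TCP to the grasp point, in mm); z points along the fingers, y is the direction in which the jaws open and shut (so a half turn about z gives the same grasp; the last joint's range is limited). The gripper opens to 85 mm and grips with 20 to 120 N. Pads are 22 mm wide; open, the fingers measure 114 mm over their backs; the gripper's body (76 mm by 85 mm) begins 54 mm behind the grasp point. The pads swing forward as they close: fully open they stand 13 mm farther back than shut.
Start: joints at [1.307, 0.126, -0.04, 1.405, 0, 1.571], TCP at [136.888, 506.823, 231.295] pointing down, gripper open.
Joint ranges: [-2.72, 2.72], [-0.95, 1.95], [-1.27, 1.35], [-1.78, 2.02], [-1.46, 1.47], [-3.14, 3.14]. Speed limits (rad/s): [2.39, 2.39, 3.01, 3.14, 3.14, 3.14].

### API

Orientations are given as a unit quaternion [x, y, z, w].
In Python, from workcell import manip, optics, job gives the robot as it stands. The module is installed in compiled form; this text tells all that it offers.
- The arm moves only by the tool move_arm, never from a script. Its argument "increments" is a list of rows, each an object with "rotation": the turn, a rotation vector about the world's x, y, z in degrees, a list of three; "linear": the shift along the world's x, y, z in m, a list of three; "hand": the finger opening in m, from 0 to 0.0854. In form: [{"rotation": [ax, ay, az], "linear": [x, y, z], "hand": hand}, ...]. A call has 1 to 10 rows; each row is the pose to reach, as a shift and turn from the pose commanded when the call began; what a row does not reach only later rows make up. A row lasts 1/8 s, in which the tool goes at most 62.5 mm and 10.7 degrees, less where a joint would pass 70% of its speed; a pose out of reach is approached as far as the arm can. A call with a gripper value outside its range is refused whole. The fingers move at their own pace and stop on an object; "newtons" is the grip in N (left out, the last holds). Time passes only in rows, so rows that repeat a pose let the fingers close. It gives the time, the measured TCP pose, the force and the opening at its end, in the units of the state.
- manip.state(): the state, without advancing time (a new reading comes with each control period).
- optics.capture(name): name is "scene" or "top"; returns the picture (480x640x3 uint8, red, green, blue); there is no depth.
- optics.get_calibration(name): a dict with "mtx" (3x3 intrinsics, pixels), "dist_coeffs" ([k1, k2, p1, p2, k3] as OpenCV has them; the pictures are not rectified), "view" (4x4, takes a point from world to camera coordinates). Camera axes: x right, y down, z forward; pixel columns grow to the right and rows downward; lengths in mm; the calibration is good to about 2 mm. A picture is of the moment at which its call begins. get_calibration takes no time and is no camera call.
- job.job_done(): hands the job in, once; it reports no verdict.
The state is a dict: "time_s": time; "joint_pos": joint angles; "joint_vel": joint speeds; "joint_efforts": joint torques, N m; "tool_pos": TCP position; "tcp_rot": TCP orientation; "wrist_force": force on the tool from outside, world axes, zero at the start; "wrist_torque": the same for the moment, N m; "width": opening from 0.0 (shut) to 1.0 (fully open).
Only numpy, scipy, OpenCV 4.12 (cv2) and the standard library are available. Lean on these libraries where they do the work, as an engineer would, in place of code of your own. Each camera call takes 0.05 s, during which the arm holds its last target.

## Working session

There is one attempt and no reset: what is moved stays moved. The work goes in short steps, Python scripts to look and compute and a tool call to move; the robot and the scene stay as the last step left them, time stands still between calls to the robot, and variables do not carry over. Pictures are saved under pics/ and viewed, and the job is handed in when it is done.

Besides the shell and the picture viewer there is one more tool, called as a command line: name --argument value ..., lists and objects as JSON in quotes. move_arm: Moves the arm, as the interface text tells. Its arguments: {"type":"object","properties":{"increments":{"type":"array","items":{"type":"object","properties":{"rotation":{"type":"array","items":{"type":"number"}},"linear":{"type":"array","items":{"type":"number"}},"hand":{"type":"number"}}}},"newtons":{"type":"number"}},"required":["increments"]}

```bash
mkdir -p pics
python3 - <<'E'
from workcell import manip, optics, job
import cv2
print(manip.state(), manip.grasp_offset)
for n in("scene","top"):
    im=optics.capture(n); cv2.imwrite(f"pics/{n}0.png",im[:,:,::-1]); c=optics.get_calibration(n); print(n,c)
E
```

```text
{'time_s': 0.0, 'joint_pos': array([ 1.30702395e+00,  1.26378415e-01, -4.06022841e-02,  1.40538588e+00,
        2.01270278e-05,  1.57078928e+00]), 'joint_vel': array([-0.00073402,  0.00063633, -0.00063288,  0.00064041, -0.00037964,
       -0.00179794]), 'joint_efforts': array([-6.53688912e-04, -4.35919046e+01,  3.52920413e+01,  1.71976222e-02,
        6.67211975e-05, -7.12220938e-06]), 'tool_pos': array([136.77035139, 506.45782292, 230.53191212]), 'tcp_rot': array([ 1.31500657e-01,  9.91315772e-01, -7.76986333e-04, -1.13226536e-04]), 'wrist_force': array([0.04316904, 0.06744908, 0.59758714]), 'wrist_torque': array([ 0.00010668,  0.00036492, -0.03326163]), 'width': 0.9994027588551828} 18.700000000000003
scene {'mtx': array([[435.90705797,   0.        , 315.24668158],
       [  0.        , 435.90705797, 243.02140479],
       [  0.        ,   0.        ,   1.        ]]), 'dist_coeffs': array([-0.09523427,  0.        ,  0.        ,  0.        ,  0.        ]), 'view': array([[-2.26608164e-01,  9.73891524e-01,  1.35661120e-02,
         1.47504679e+02],
       [ 5.46145663e-01,  1.38586961e-01, -8.26146821e-01,
        -1.82774145e+02],
       [-8.06457473e-01, -1.79802541e-01, -5.63291568e-01,
         1.87207504e+03],
       [ 0.00000000e+00,  0.00000000e+00,  0.00000000e+00,
         1.00000000e+00]])}
top {'mtx': array([[596.07167946,   0.        , 324.51070508],
       [  0.        , 596.07167946, 239.62267306],
       [  0.        ,   0.        ,   1.        ]]), 'dist_coeffs': array([0.06601005, 0.        , 0.        , 0.        , 0.        ]), 'view': array([[-7.13620242e-03, -9.99912019e-01,  1.11816274e-02,
        -3.79596144e+01],
       [-9.97050756e-01,  6.26043310e-03, -7.64891979e-02,
         5.16869034e+02],
       [ 7.64124665e-02, -1.16944925e-02, -9.97007710e-01,
         1.55108153e+03],
       [ 0.00000000e+00,  0.00000000e+00,  0.00000000e+00,
         1.00000000e+00]])}
```

View pics/scene0.png

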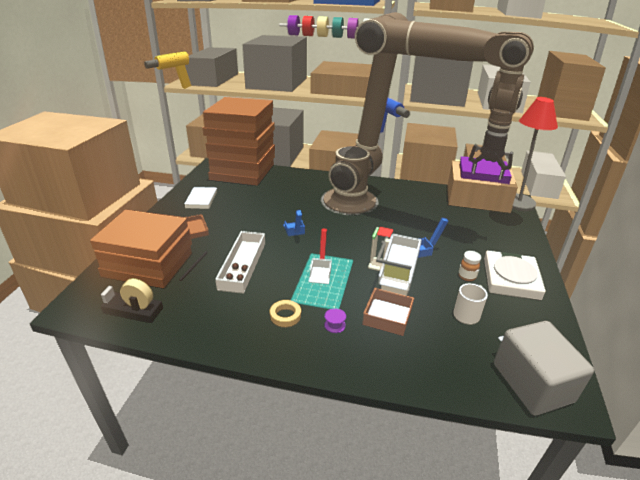

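View pics/top0.png

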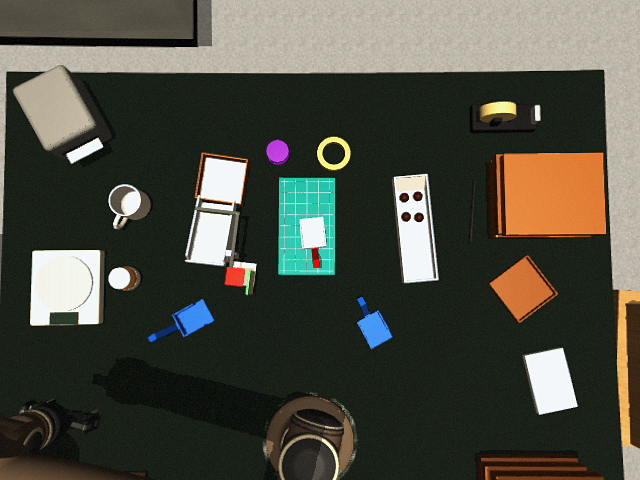

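The top view (up = +x, left = +y) shows the red-handled scoop at about (313,240) on the teal mat. Blue look-alikes are at (190,318) and (373,325). The tub is at (415,230) with 4 truffles, the dispenser at (212,230), and the red paddle at (236,275). I'll enlarge these and measure.

```bash
cat > h.py <<'E'
import numpy as np, cv2
from workcell import manip, optics, job
def ray(n,uv):
    c=optics.get_calibration(n)
    p=cv2.undistortPoints(np.array(uv,float).reshape(-1,1,2),c["mtx"],c["dist_coeffs"]).reshape(-1,2)
    V=c["view"];R=V[:3,:3];o=-R.T@V[:3,3]
    d=np.c_[p,np.ones(len(p))]@R
    return o,d
def onz(n,uv,z):
    o,d=ray(n,uv); return o+d*((z-o[2])/d[:,2])[:,None]
def proj(n,P):
    c=optics.get_calibration(n);V=c["view"]
    P=np.array(P,float).reshape(-1,3)
    return cv2.projectPoints(P,cv2.Rodrigues(V[:3,:3])[0],V[:3,3],c["mtx"],c["dist_coeffs"])[0].reshape(-1,2)
def crop(n,src,x0,y0,x1,y1,k,out):
    im=src[y0:y1,x0:x1]; im=cv2.resize(im,None,fx=k,fy=k,interpolation=cv2.INTER_CUBIC); cv2.imwrite(out,im)
E
python3 - <<'E'
from h import *
t=cv2.imread("pics/top0.png");s=cv2.imread("pics/scene0.png")
crop("t",t,180,145,345,300,4.8,"pics/c1.png")
crop("t",t,380,165,450,290,4.8,"pics/c2.png")
crop("s",s,205,210,465,340,3,"pics/c3.png")
hsv=cv2.cvtColor(t,cv2.COLOR_BGR2HSV)
# mat
m=cv2.inRange(hsv,(75,80,60),(100,255,255)); 
ct=max(cv2.findContours(m,0,2)[0],key=cv2.contourArea); r=cv2.minAreaRect(ct); b=cv2.boxPoints(r); print("mat",r); P=onz("top",b,3);print(P.round(1),P.mean(0), np.linalg.norm(np.diff(P,axis=0),axis=1))
# red
m=cv2.inRange(hsv,(0,150,100),(6,255,255))|cv2.inRange(hsv,(174,150,100),(180,255,255))
for c in cv2.findContours(m,0,2)[0]:
    if cv2.contourArea(c)>30: r=cv2.minAreaRect(c);print("red",r,cv2.boxPoints(r).round(1).tolist())
# truffles
m=cv2.inRange(hsv[165:290,385:440],(0,60,20),(15,255,110))
for c in cv2.findContours(m,0,2)[0]:
    if cv2.contourArea(c)>20:
        (x,y),rr=cv2.minEnclosingCircle(c); print("tr",x+385,y+165,rr,onz("top",[[x+385,y+165]],17).round(1))
E
```

```text
mat ((306.0, 226.0), (98.0, 56.0), 90.0)
[[687.   81.9   3. ]
 [686.3 -68.3   3. ]
 [423.7 -66.1   3. ]
 [424.7  82.2   3. ]] [555.43946605   7.41358859   3.        ] [150.16029207 262.70383907 148.35058816]
red ((234.15347290039062, 276.4653625488281), (18.90570831298828, 18.408187866210938), 5.710592269897461) [[223.8000030517578, 284.70001220703125], [225.6999969482422, 266.3999938964844], [244.5, 268.20001220703125], [242.60000610351562, 286.6000061035156]]
red ((315.04876708984375, 257.43902587890625), (19.65681266784668, 5.963303089141846), 83.6598129272461) [[311.0, 248.0], [316.8999938964844, 247.3000030517578], [319.1000061035156, 266.8999938964844], [313.20001220703125, 267.5]]
tr 418.5 217.0 4.609872341156006 [[ 575.4 -290.8   17. ]]
tr 405.75 216.625 4.550168991088867 [[ 576.6 -257.1   17. ]]
tr 404.0 197.20000076293945 4.386443138122559 [[ 628.5 -253.3   17. ]]
tr 417.46226501464844 195.74528312683105 4.524173736572266 [[ 632.1 -289.1   17. ]]
```

View pics/c1.png

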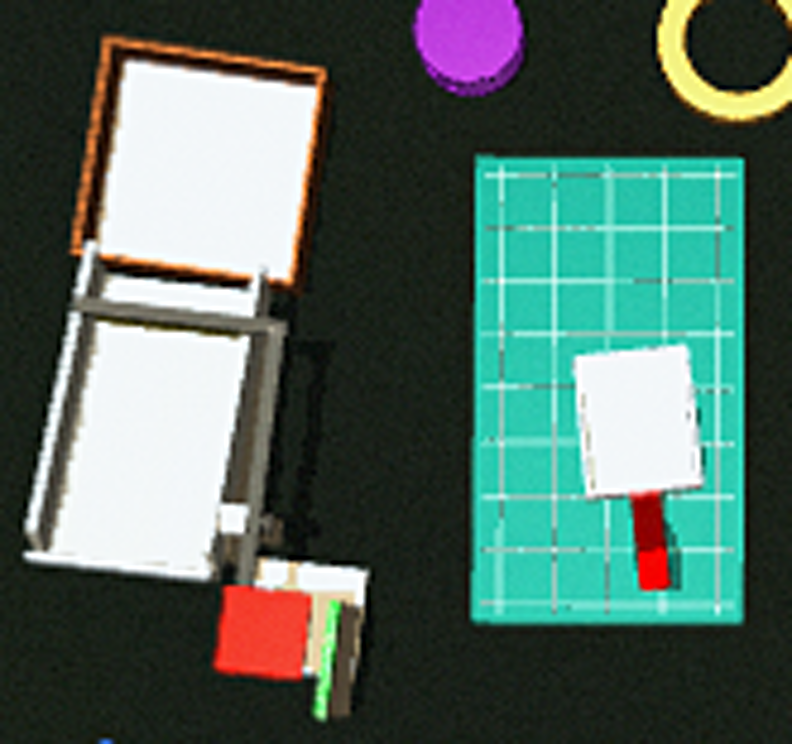

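View pics/c2.png

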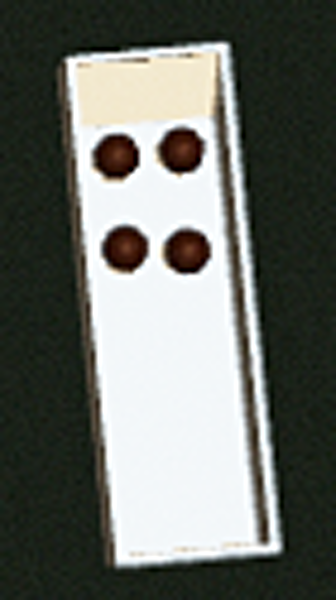

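View pics/c3.png

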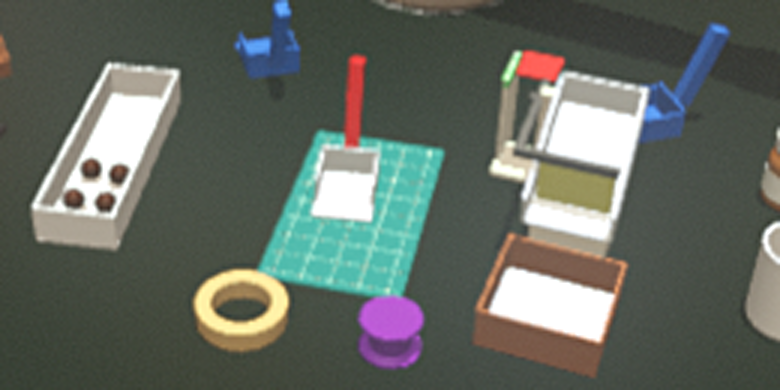

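Run:
```python
from h import *
t=cv2.imread("pics/top0.png");hsv=cv2.cvtColor(t,cv2.COLOR_BGR2HSV)
f=lambda pts,x0,y0:(np.array(pts,float)+0.5)/4.8-0.5+[x0,y0]
tub=f([(62,60),(228,43),(282,550),(115,565)],380,165)
P=onz("top",tub,44);print("tub",P.round(1),P.mean(0).round(1));
print("len",np.linalg.norm(P-np.roll(P,-1,0),axis=1).round(1))
ax=(P[0]+P[1]-P[2]-P[3]);print("yaw",np.degrees(np.arctan2(ax[1],ax[0])))
# scoop lip & red handle
lip=onz("top",f([(574,357),(687,345)],180,145),6);print("lip",lip.round(1),lip.mean(0).round(1),np.linalg.norm(lip[0]-lip[1]))
bk=onz("top",f([(586,498),(703,487)],180,145),39);print("back",bk.round(1),bk.mean(0))
d=lip.mean(0)-bk.mean(0);print("yaw",np.degrees(np.arctan2(d[1],d[0])),np.linalg.norm(d[:2]))
# handle top: z=3+123.5+..; 
c=f([(638,551),(667,548),(670,588),(642,590)],180,145);H=onz("top",c,3+123);print("handle top",H.round(1),H.mean(0))
# paddle
p=f([(222,587),(311,591),(304,679),(214,670)],180,145);Q=onz("top",p,132);print("paddle",Q.round(1),Q.mean(0).round(1),np.linalg.norm(Q-np.roll(Q,-1,0),axis=1).round(1))
for a,b in((0,3),(1,2)):
  d=Q[a]-Q[b];print("yaw",np.degrees(np.arctan2(d[1],d[0])))
for a,b in((0,1),(3,2)):
  d=Q[a]-Q[b];print("yaw from y",np.degrees(np.arctan2(-d[0],d[1])))
# chute: uphill end wall outer corners at z143; lower end wall tops z~100
c=onz("top",f([(25,557),(212,578)],180,145),143);print("uphill wall",c.round(1),c.mean(0),np.linalg.norm(c[0]-c[1])); d=c[0]-c[1];print(np.degrees(np.arctan2(-d[0],d[1])))
e=onz("top",f([(92,243),(262,268)],180,145),100);print("low end walls",e.round(1),e.mean(0),np.linalg.norm(e[0]-e[1]));
d=e.mean(0)-c.mean(0);print(np.degrees(np.arctan2(d[1],d[0])),np.linalg.norm(d[:2]))
g=onz("top",f([(104,36),(327,70),(295,288),(72,253)],180,145),45);print("box",g.round(1),g.mean(0),np.linalg.norm(g-np.roll(g,-1,0),axis=1).round(1))
```

```text
tub [[ 677.6 -220.2   44. ]
 [ 686.4 -310.7   44. ]
 [ 410.5 -334.2   44. ]
 [ 403.  -244.4   44. ]] [ 544.4 -277.4   44. ]
len [ 90.9 276.8  90.1 275.7]
yaw 4.953381439760383
lip [[573.3  25.5   6. ]
 [579.6 -37.3   6. ]] [576.4  -5.9   6. ] 63.09512947059725
back [[492.8  18.3  39. ]
 [498.3 -45.1  39. ]] [495.53763787 -13.41559089  39.        ]
yaw 5.312505313648928 81.24869397523499
handle top [[460.1 -10.5 126. ]
 [461.5 -25.3 126. ]
 [441.1 -26.7 126. ]
 [440.2 -12.4 126. ]] [450.70719182 -18.6943365  126.        ]
paddle [[443.1 200.1 132. ]
 [440.7 155.2 132. ]
 [396.3 158.5 132. ]
 [401.2 203.8 132. ]] [420.3 179.4 132. ] [44.9 44.5 45.5 42. ]
yaw -5.099297355983383
yaw -4.297618405183895
yaw from y -3.023221960363734
yaw from y -6.203842139799647
uphill wall [[458.5 296.7 143. ]
 [447.3 203.4 143. ]] [452.90575656 250.03023491 143.        ] 93.93514997149478
-6.884934290585788
low end walls [[623.8 273.2 100. ]
 [610.3 185.1 100. ]] [617.0755196  229.16316274 100.        ] 89.18756422235829
-7.24383179140586 165.49062147362682
box [[745.4 278.4  45. ]
 [726.6 157.8  45. ]
 [607.3 175.   45. ]
 [626.8 294.9  45. ]] [676.52493525 226.52997303  45.        ] [122.  120.5 121.5 119.8]
```

Measurements agree:
- **Dispenser:** origin ≈ (523.5, 242), yaw −7°. The paddle and chute end wall agree within 1 mm.
- **Scoop:** origin ≈ (536, −9.7), yaw ≈ 5.3°. The lip, back and handle top agree within 2 mm.
- **Tub:** centre ≈ (544.4, −277.4), yaw 5°. It measures 276×90 against 278×88 expected.

The red-handled object at (313,240) is the only red one, and it stands on the mat. The crop confirms it. Next is a planning helper.

```bash
cat > plan.py <<'E'
from h import *
import json,sys,os
from scipy.spatial.transform import Rotation as Rn
DISP=(np.array([523.5,242,0.]),-7.0); TUB=(np.array([544.4,-277.4,0.]),5.0); 
SC0=(np.array([536,-9.7,3.]),5.3)
def frame(F,p): return F[0]+Rn.from_euler('z',F[1],degrees=True).apply(p)
def load():
    if os.path.exists("cmd.json"):
        d=json.load(open("cmd.json"));return np.array(d["p"]),Rn.from_quat(d["q"])
    return np.array([136.888,506.823,231.295]),Rn.from_quat([0.1315,0.99132,0,0])
def save(p,R): json.dump({"p":list(p),"q":list(R.as_quat())},open("cmd.json","w"))
def applied(lin,rot):  # record last row of a move (m,deg)
    p,R=load(); save(p+np.array(lin)*1000,Rn.from_rotvec(rot,degrees=True)*R)
G=np.array([-79,0,100.]) ; TILT=20
def scoopR(yaw,nose): # nose>0: lip up
    return Rn.from_euler('z',yaw,degrees=True)*Rn.from_euler('y',-nose,degrees=True)
def tool_from_scoop(o,yaw,nose):
    S=scoopR(yaw,nose); s,c=np.sin(np.radians(TILT)),np.cos(np.radians(TILT))
    T=np.array([[-c,0,s],[0,1,0],[-s,0,-c]])  # columns tool x,y,z in scoop frame
    R=S*Rn.from_matrix(T); 
    g=np.array(o)+S.apply(G); return g+R.apply([0,0,18.7]),R
def scoop_from_lip(lip,yaw,nose,at=(40,0,0)): return np.array(lip)-scoopR(yaw,nose).apply(at)
def delta(p,R):
    p0,R0=load(); print("lin",((p-p0)/1000).round(4).tolist(),"rot",(R*R0.inv()).as_rotvec(degrees=True).round(2).tolist(),"-> tcp",p.round(1))
def scoop_now():
    s=manip.state(); R=Rn.from_quat(s["tcp_rot"]); s_,c=np.sin(np.radians(TILT)),np.cos(np.radians(TILT))
    T=Rn.from_matrix(np.array([[-c,0,s_],[0,1,0],[-s_,0,-c]])); S=R*T.inv(); o=s["tool_pos"]-R.apply([0,0,18.7])-S.apply(G)
    return o,S.as_euler('ZYX',degrees=True),S
E
python3 - <<'E'
from plan import *
p,R=tool_from_scoop(*SC0[:1],SC0[1],0)
delta(p-80*R.apply([0,0,1]),R); delta(p,R)
for q in [(418.5,217.),(405.75,216.6),(404,197.2),(417.5,195.7)]:
    w=onz("top",[q],17)[0]; print(Rn.from_euler('z',-TUB[1],degrees=True).apply(w-TUB[0]).round(1))
E
```

```text
lin [0.2996, -0.5258, -0.0707] rot [-1.72, -20.03, 20.2] -> tcp [436.5 -18.9 160.6]
lin [0.3268, -0.5232, -0.1459] rot [-1.72, -20.03, 20.2] -> tcp [463.7 -16.4  85.4]
[ 29.7 -16.1  17. ]
[33.9 17.4 17. ]
[85.9 16.6 17. ]
[ 86.5 -19.4  17. ]
```

move_arm --increments '[{"rotation": [0,0,2],"linear": [0.03,-0.05,0.0],"hand": 0.085},{"rotation": [0,-4,6],"linear": [0.06,-0.105,0.0],"hand": 0.085},{"rotation": [0,-8,10],"linear": [0.09,-0.158,0.0],"hand": 0.085},{"rotation": [-1,-12,14],"linear": [0.12,-0.21,0.0],"hand": 0.085},{"rotation": [-1,-16,18],"linear": [0.15,-0.263,0.0],"hand": 0.085},{"rotation": [-1.72,-20,20.2],"linear": [0.18,-0.315,0.0],"hand": 0.085},{"rotation": [-1.72,-20,20.2],"linear": [0.21,-0.368,0.0],"hand": 0.085},{"rotation": [-1.72,-20,20.2],"linear": [0.24,-0.42,-0.02],"hand": 0.085},{"rotation": [-1.72,-20,20.2],"linear": [0.27,-0.473,-0.04],"hand": 0.085},{"rotation": [-1.72,-20,20.2],"linear": [0.2996,-0.5258,-0.07],"hand": 0.085}]' --newtons 80

```text
time_s: 1.35
tool_pos: [433.2, -13.9, 165.7]
tcp_rot: [-0.045, 0.984, 0.008, 0.175]
wrist_force: [0.0, 0.9, 0.4]
width: 0.995
```

Run:
```python
from plan import *
applied([.2996,-.5258,-.07],[-1.72,-20,20.2])
p,R=tool_from_scoop(SC0[0],SC0[1],0); delta(p,R)
t=optics.capture("top");cv2.imwrite("pics/t1.png",t[:,:,::-1]);crop("",t[:,:,::-1],250,190,400,310,5,"pics/t1c.png")
st=manip.state();print(st["tool_pos"],st["tcp_rot"],load()[1].as_quat(),st["joint_pos"])
```

```text
lin [0.0272, 0.0026, -0.0759] rot [0.01, -0.03, 0.01] -> tcp [463.7 -16.4  85.4]
[433.55937986 -19.50116967 161.31753641] [-0.04138069  0.98419331  0.00559578  0.17210422] [-0.04549469  0.98380373  0.00798867  0.17319539] [-0.08065724 -0.32219143 -0.6472978   0.9034146   0.05245731 -0.15563018]
```

View pics/t1c.png

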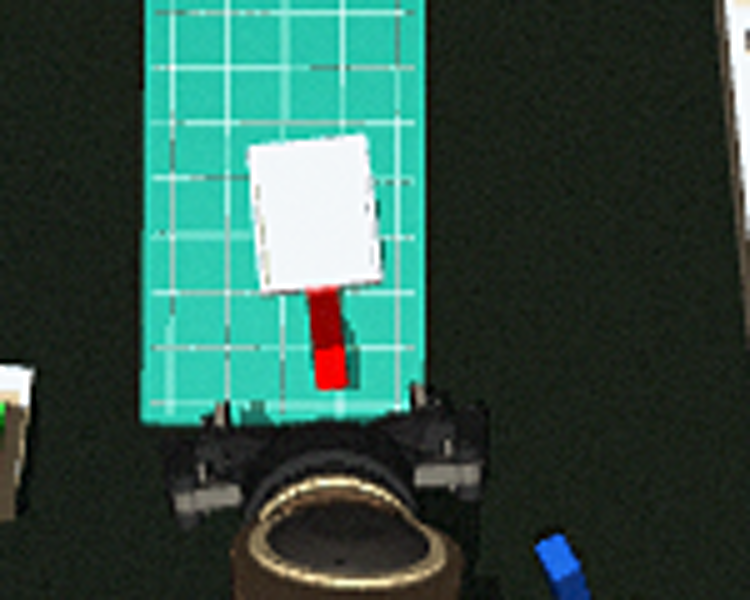

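The fingers straddle the handle: handle end at (332,388) in the crop, finger tips at (222,410) and (420,390). Going down along the handle and closing.

move_arm --increments '[{"rotation": [0,0,0],"linear": [0.006,0.0006,-0.017],"hand": 0.085},{"rotation": [0,0,0],"linear": [0.014,0.0013,-0.038],"hand": 0.085},{"rotation": [0,0,0],"linear": [0.021,0.002,-0.058],"hand": 0.085},{"rotation": [0,0,0],"linear": [0.0272,0.0026,-0.0759],"hand": 0.085},{"rotation": [0,0,0],"linear": [0.0272,0.0026,-0.0759],"hand": 0.085},{"rotation": [0,0,0],"linear": [0.0272,0.0026,-0.0759],"hand": 0.085}]'

```text
time_s: 2.15
tool_pos: [459.5, -8.9, 90.0]
tcp_rot: [-0.046, 0.984, 0.008, 0.173]
wrist_force: [-0.4, -0.0, 0.9]
width: 1.0
```

Run:
```python
from plan import *
applied([.0272,.0026,-.0759],[0,0,0])
p,R=load(); st=manip.state();print(st["time_s"],st["tool_pos"],p,(Rn.from_quat(st["tcp_rot"])*R.inv()).as_rotvec(degrees=True),st["wrist_force"])
for n,b in(("top",(250,190,400,310)),("scene",(260,190,400,300))):
  t=optics.capture(n);crop("",t[:,:,::-1],*b,5,f"pics/{n}2c.png")
```

```text
2.15 [459.52857196  -8.92829842  89.95848847] [463.688 -16.377  85.395] [-0.00011862 -0.00419606  0.0046121 ] [-0.43749981 -0.02824165  0.90414037]
```

View pics/top2c.png

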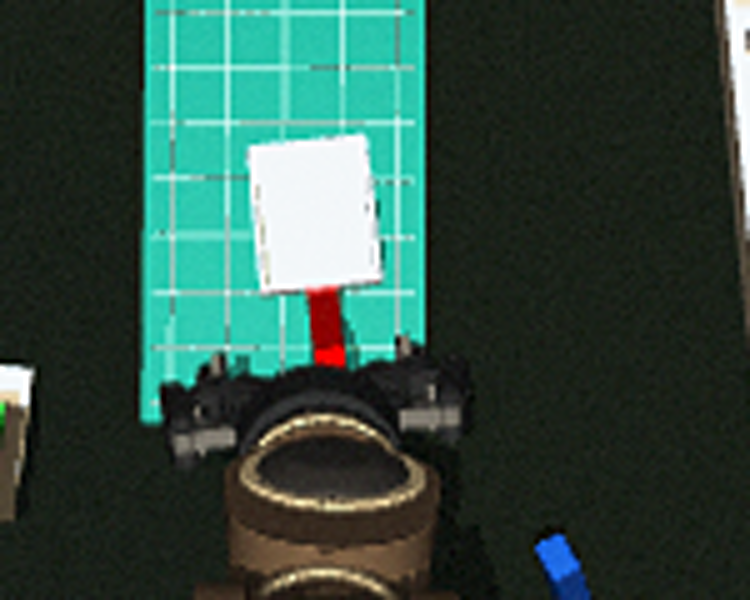

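View pics/scene2c.png

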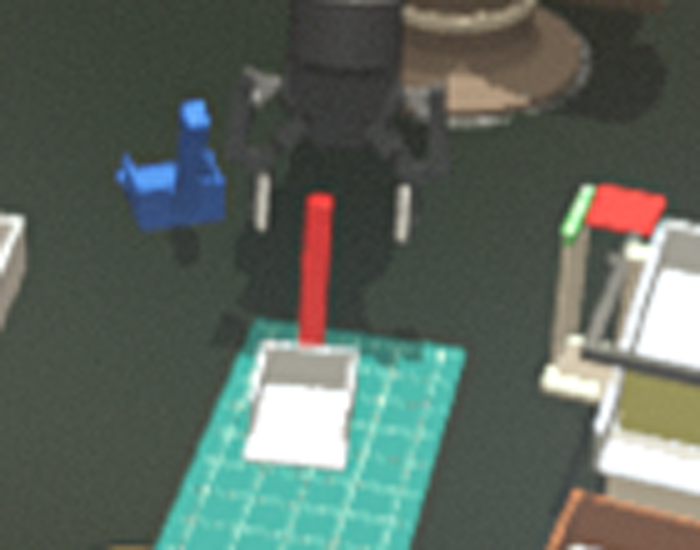

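Run:
```python
from plan import *
p,R=load(); st=manip.state();print(st["time_s"],st["tool_pos"],p,(Rn.from_quat(st["tcp_rot"])*R.inv()).as_rotvec(degrees=True),st["wrist_force"],st["joint_vel"])
```

```text
2.25 [459.91403349  -8.96375048  90.4881355 ] [463.688 -16.377  85.395] [-0.00271099 -0.07590224  0.00136183] [ 0.19104214 -0.02930105  0.37259949] [-0.00114508 -0.00201976  0.00044734 -0.00323223  0.00261003  0.00096158]
```

The first move's last row wasn't fully reached, so the commanded pose sits 9 mm off my bookkeeping. I'll correct from the measured pose before closing.

move_arm --increments '[{"rotation": [0,0,0],"linear": [0.002,-0.004,-0.003],"hand": 0.085},{"rotation": [0,0,0],"linear": [0.0038,-0.0074,-0.005],"hand": 0.085},{"rotation": [0,0,0],"linear": [0.0038,-0.0074,-0.005],"hand": 0.085},{"rotation": [0,0,0],"linear": [0.0038,-0.0074,-0.005],"hand": 0.05},{"rotation": [0,0,0],"linear": [0.0038,-0.0074,-0.005],"hand": 0.0},{"rotation": [0,0,0],"linear": [0.0038,-0.0074,-0.005],"hand": 0.0},{"rotation": [0,0,0],"linear": [0.0038,-0.0074,-0.005],"hand": 0.0},{"rotation": [0,0,0],"linear": [0.0038,-0.0074,-0.005],"hand": 0.0}]' --newtons 80

```text
time_s: 3.25
tool_pos: [463.4, -16.4, 84.6]
tcp_rot: [-0.045, 0.984, 0.008, 0.173]
wrist_force: [0.4, -0.7, -0.0]
width: 0.176
```

Run:
```python
from plan import *
st=manip.state();print(st["time_s"],st["tool_pos"],st["wrist_force"],st["width"])
for n,b in(("top",(250,190,400,310)),("scene",(260,190,400,300))):
  t=optics.capture(n);crop("",t[:,:,::-1],*b,5,f"pics/{n}3c.png")
st=manip.state();print(st["tool_pos"],st["width"])
save(st["tool_pos"]+[0,0,0.4],load()[1])
print(scoop_now()[:2])
```

```text
3.25 [463.41503499 -16.40145473  84.57064113] [ 0.35126467 -0.66632402 -0.03947665] 0.17589616197535224
[463.40735344 -16.38755388  84.56057578] 0.17990300075795632
(array([535.66721876,  -9.69969184,   2.10154809]), array([ 5.29191672e+00,  2.46906110e-02, -3.59980896e-03]))
```

View pics/scene3c.png

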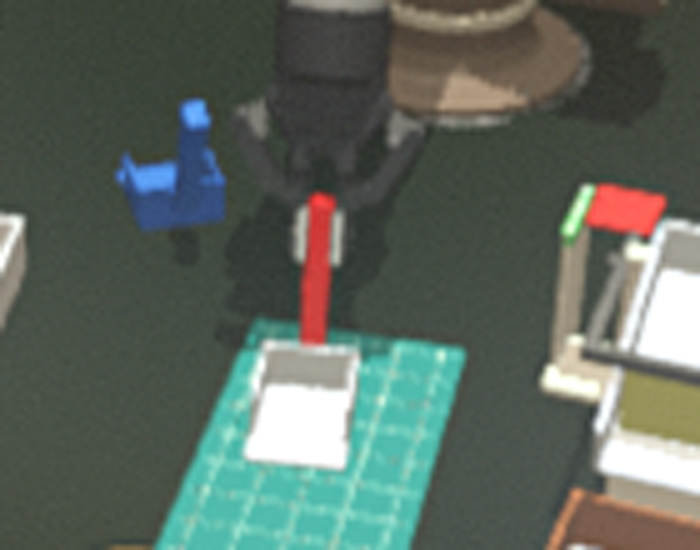

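Gripped: opening ≈15 mm, handle between the pads at (320,235) in the crop. Planning the lift and the tub entry.

Run:
```python
from plan import *
save(*tool_from_scoop(SC0[0],SC0[1],0))
print(onz("top",[(361,299)],126))
o=frame(TUB,[-34,0,125.]); delta(*tool_from_scoop(o,5,0))
```

```text
[[ 362.72304628 -128.12003105  126.        ]]
lin [-0.0255, -0.2703, 0.122] rot [0.0, 0.0, -0.3] -> tcp [ 438.2 -286.7  207.4]
```

move_arm --increments '[{"rotation": [0,0,0],"linear": [0,0,0.015],"hand": 0.0},{"rotation": [0,0,0],"linear": [0,0,0.05],"hand": 0.0},{"rotation": [0,0,0],"linear": [0,-0.02,0.09],"hand": 0.0},{"rotation": [0,0,-0.3],"linear": [-0.006,-0.065,0.115],"hand": 0.0},{"rotation": [0,0,-0.3],"linear": [-0.011,-0.115,0.122],"hand": 0.0},{"rotation": [0,0,-0.3],"linear": [-0.016,-0.165,0.122],"hand": 0.0},{"rotation": [0,0,-0.3],"linear": [-0.021,-0.215,0.122],"hand": 0.0},{"rotation": [0,0,-0.3],"linear": [-0.024,-0.255,0.122],"hand": 0.0},{"rotation": [0,0,-0.3],"linear": [-0.0255,-0.2703,0.122],"hand": 0.0},{"rotation": [0,0,-0.3],"linear": [-0.0255,-0.2703,0.122],"hand": 0.0}]'

```text
time_s: 4.6
tool_pos: [437.5, -287.0, 205.8]
tcp_rot: [-0.042, 0.984, 0.008, 0.173]
wrist_force: [-0.5, 0.4, -2.7]
width: 0.177
```

Run:
```python
from plan import *
applied([-.0255,-.2703,.122],[0,0,-.3])
t=optics.capture("top");crop("",t[:,:,::-1],340,160,460,320,3.7,"pics/top4c.png")
t=optics.capture("scene");crop("",t[:,:,::-1],190,150,340,310,3.7,"pics/scene4c.png")
st=manip.state();print(st["time_s"],st["tool_pos"],load()[0],st["width"],scoop_now()[:2],st["wrist_force"],st["joint_pos"])
o=frame(TUB,[-34,0,7.]); delta(*tool_from_scoop(o,5,0))
```

```text
4.7 [ 437.71778212 -285.68036256  206.17363048] [ 438.20618165 -286.70649476  207.42774799] 0.17588295854318398 (array([ 509.95129279, -279.24289149,  123.67159544]), array([5.03176012, 0.05868645, 0.05366908])) [ 0.37802026 -0.08326386 -1.38614266] [-0.71815921 -0.08307176 -0.35691601  1.05146873  0.24925874 -0.77490762]
lin [-0.0, 0.0, -0.118] rot [0.0, 0.0, -0.0] -> tcp [ 438.2 -286.7   89.4]
```

View pics/top4c.png

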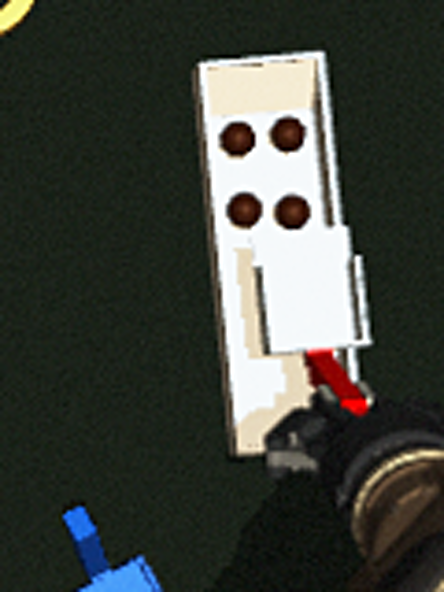

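View pics/scene4c.png

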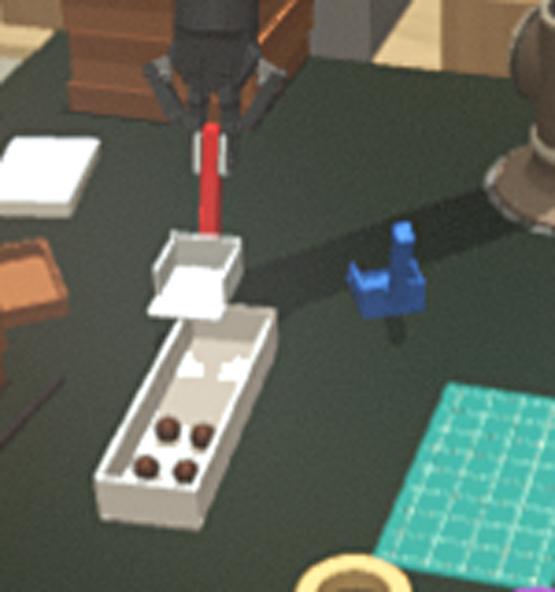

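Run:
```python
from plan import *
l=(np.array([(250,236),(347,226)])+.5)/3.7-.5+[340,160]
P=onz("top",l,128);print(P,P.mean(0),scoop_now()[0]+scoop_now()[2].apply([40,0,3]))
for w in P.tolist()+[P.mean(0)]: print(Rn.from_euler('z',-TUB[1],degrees=True).apply(np.array(w)-TUB[0]).round(1))
```

```text
[[ 547.02224402 -243.85501543  128.        ]
 [ 553.28002243 -308.36300858  128.        ]] [ 550.15113322 -276.10901201  128.        ] [ 549.80042865 -275.73710556  126.63062169]
[  5.5  33.2 128. ]
[  6.1 -31.6 128. ]
[  5.8   0.8 128. ]
```

The lip sits centred over the tub (tub frame 5.8, 0.8), so I'm lowering it.

move_arm --increments '[{"rotation": [0,0,0],"linear": [0,0,-0.025],"hand": 0.0},{"rotation": [0,0,0],"linear": [0,0,-0.06],"hand": 0.0},{"rotation": [0,0,0],"linear": [0,0,-0.09],"hand": 0.0},{"rotation": [0,0,0],"linear": [0,0,-0.108],"hand": 0.0},{"rotation": [0,0,0],"linear": [0,0,-0.116],"hand": 0.0},{"rotation": [0,0,0],"linear": [0,0,-0.118],"hand": 0.0},{"rotation": [0,0,0],"linear": [0,0,-0.118],"hand": 0.0},{"rotation": [0,0,0],"linear": [0,0,-0.118],"hand": 0.0}]'

```text
time_s: 5.7
tool_pos: [438.3, -287.0, 89.5]
tcp_rot: [-0.043, 0.984, 0.007, 0.174]
wrist_force: [-0.6, -0.0, -1.6]
width: 0.18
```

Run:
```python
from plan import *
applied([0,0,-.118],[0,0,0])
t=optics.capture("scene");crop("",t[:,:,::-1],190,150,340,310,3.7,"pics/scene5c.png")
st=manip.state();print(st["time_s"],st["tool_pos"],load()[0],st["width"],scoop_now()[:2],st["wrist_force"])
for x in (40,60,66): delta(*tool_from_scoop(frame(TUB,[x,0,6.5]),5,0))
```

```text
5.75 [ 438.238058   -286.99334131   89.32437458] [ 438.20618165 -286.70649476   89.42774799] 0.1773243281349702 (array([ 510.60849609, -280.74889446,    6.92756967]), array([ 4.99069201, -0.02438598, -0.05214235])) [-0.9641645   0.64848985 -2.84164495]
lin [0.0737, 0.0065, -0.0005] rot [0.0, 0.0, -0.0] -> tcp [ 511.9 -280.2   88.9]
lin [0.0936, 0.0082, -0.0005] rot [0.0, 0.0, -0.0] -> tcp [ 531.8 -278.5   88.9]
lin [0.0996, 0.0087, -0.0005] rot [0.0, 0.0, -0.0] -> tcp [ 537.8 -278.    88.9]
```

View pics/scene5c.png

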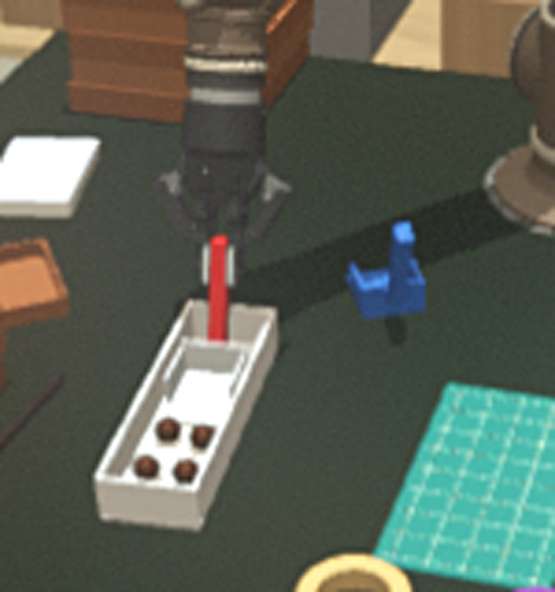

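move_arm --increments '[{"rotation": [0,0,0],"linear": [0,0,-0.0018],"hand": 0.0},{"rotation": [0,0,0],"linear": [0.006,0.0005,-0.0018],"hand": 0.0},{"rotation": [0,0,0],"linear": [0.014,0.0012,-0.0018],"hand": 0.0},{"rotation": [0,0,0],"linear": [0.022,0.0019,-0.0018],"hand": 0.0},{"rotation": [0,0,0],"linear": [0.03,0.0026,-0.0018],"hand": 0.0},{"rotation": [0,0,0],"linear": [0.038,0.0033,-0.0018],"hand": 0.0},{"rotation": [0,0,0],"linear": [0.046,0.004,-0.0018],"hand": 0.0},{"rotation": [0,0,0],"linear": [0.054,0.0047,-0.0018],"hand": 0.0},{"rotation": [0,0,0],"linear": [0.062,0.0054,-0.0018],"hand": 0.0},{"rotation": [0,0,0],"linear": [0.07,0.0061,-0.0018],"hand": 0.0}]'

```text
time_s: 7.0
tool_pos: [508.3, -280.5, 86.6]
tcp_rot: [-0.043, 0.984, 0.008, 0.173]
wrist_force: [0.8, -0.4, -1.6]
width: 0.176
```

Run:
```python
from plan import *
applied([.07,.0061,-.0018],[0,0,0])
t=optics.capture("top");crop("",t[:,:,::-1],380,165,450,290,4.8,"pics/top6c.png")
t=optics.capture("scene");crop("",t[:,:,::-1],190,210,290,310,5.8,"pics/scene6c.png")
st=manip.state();print(st["time_s"],st["tool_pos"],load()[0],st["width"],scoop_now()[:2],st["wrist_force"])
```

```text
7.1 [ 508.67027512 -280.52450199   86.74040783] [ 508.20618165 -280.60649476   87.62774799] 0.17903365215314002 (array([ 580.97762604, -274.17598253,    4.29618312]), array([ 5.02934393,  0.01300536, -0.01029725])) [-0.21379855  0.28667064 -2.04893318]
```

View pics/top6c.png

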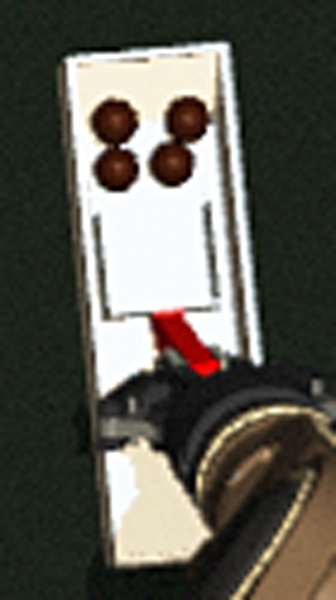

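View pics/scene6c.png

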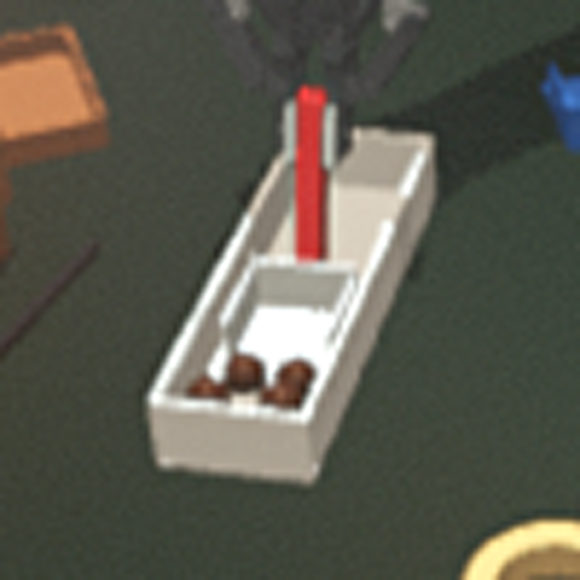

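The rear pair is now against the front pair at the ramp, with the lip under or behind the rear pair. Continuing the push.

move_arm --increments '[{"rotation": [0,0,0],"linear": [0.006,0.0005,0],"hand": 0.0},{"rotation": [0,0,0],"linear": [0.012,0.001,0],"hand": 0.0},{"rotation": [0,0,0],"linear": [0.018,0.0016,0],"hand": 0.0},{"rotation": [0,0,0],"linear": [0.024,0.0021,0],"hand": 0.0},{"rotation": [0,0,0],"linear": [0.027,0.0024,0],"hand": 0.0},{"rotation": [0,0,0],"linear": [0.027,0.0024,0],"hand": 0.0}]'

```text
time_s: 7.85
tool_pos: [535.1, -278.1, 86.7]
tcp_rot: [-0.043, 0.984, 0.008, 0.173]
wrist_force: [0.2, -0.7, -1.9]
width: 0.179
```

Run:
```python
from plan import *
applied([.027,.0024,0],[0,0,0])
t=optics.capture("top");crop("",t[:,:,::-1],380,165,450,290,4.8,"pics/top7c.png")
t=optics.capture("scene");crop("",t[:,:,::-1],190,210,290,310,5.8,"pics/scene7c.png")
st=manip.state();print(st["time_s"],st["tool_pos"],load()[0],st["width"],scoop_now()[:2],st["wrist_force"])
for nose,lx,lz in((8,106,8),(15,108,14),(20,108,25),(20,108,60),(20,108,130)):
    o=scoop_from_lip(frame(TUB,[lx,0,lz]),5,nose); delta(*tool_from_scoop(o,5,nose))
```

```text
7.95 [ 534.75631417 -278.14379013   86.64044013] [ 535.20618165 -278.20649476   87.62774799] 0.17307287095567964 (array([ 607.02544328, -271.82681358,    4.16028695]), array([4.99545316e+00, 4.13726276e-02, 1.79810686e-05])) [-0.40150145  0.00714519 -2.73467753]
lin [-0.0077, -0.0007, -0.0137] rot [0.7, -7.97, -0.0] -> tcp [ 527.5 -278.9   74. ]
lin [-0.0128, -0.0011, -0.0232] rot [1.31, -14.94, -0.0] -> tcp [ 522.4 -279.3   64.5]
lin [-0.0167, -0.0015, -0.0237] rot [1.74, -19.92, -0.0] -> tcp [ 518.5 -279.7   63.9]
lin [-0.0167, -0.0015, 0.0113] rot [1.74, -19.92, -0.0] -> tcp [ 518.5 -279.7   98.9]
lin [-0.0167, -0.0015, 0.0813] rot [1.74, -19.92, -0.0] -> tcp [ 518.5 -279.7  168.9]
```

View pics/top7c.png

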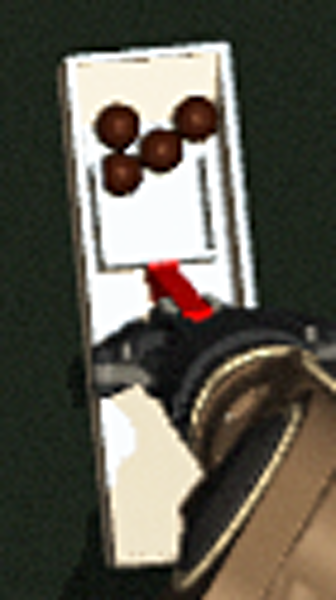

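View pics/scene7c.png

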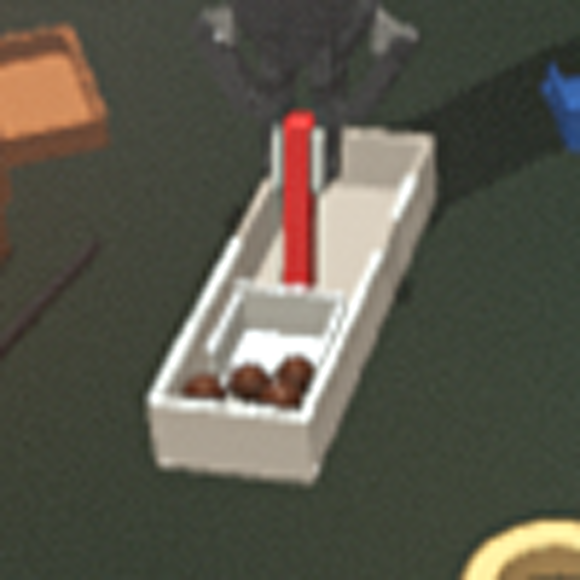

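Run:
```python
from plan import *
for nose,lx,lz in((4,106,12),(8,109,19),(12,111,25),(16,112,32),(20,112,40),(20,112,70),(20,112,150)):
    o=scoop_from_lip(frame(TUB,[lx,0,lz]),5,nose); delta(*tool_from_scoop(o,5,nose))
```

```text
lin [-0.0028, -0.0002, -0.0013] rot [0.35, -3.98, -0.0] -> tcp [ 532.4 -278.5   86.4]
lin [-0.0047, -0.0004, -0.0027] rot [0.7, -7.97, -0.0] -> tcp [ 530.5 -278.6   85. ]
lin [-0.007, -0.0006, -0.0054] rot [1.05, -11.95, 0.0] -> tcp [ 528.2 -278.8   82.2]
lin [-0.0097, -0.0008, -0.0074] rot [1.39, -15.94, -0.0] -> tcp [ 525.5 -279.1   80.2]
lin [-0.0127, -0.0011, -0.0087] rot [1.74, -19.92, -0.0] -> tcp [ 522.5 -279.3   78.9]
lin [-0.0127, -0.0011, 0.0213] rot [1.74, -19.92, -0.0] -> tcp [ 522.5 -279.3  108.9]
lin [-0.0127, -0.0011, 0.1013] rot [1.74, -19.92, -0.0] -> tcp [ 522.5 -279.3  188.9]
```

move_arm --increments '[{"rotation": [0.35,-4,0],"linear": [-0.0028,-0.0002,-0.0013],"hand": 0.0},{"rotation": [0.7,-8,0],"linear": [-0.0047,-0.0004,-0.0027],"hand": 0.0},{"rotation": [1.05,-12,0],"linear": [-0.007,-0.0006,-0.0054],"hand": 0.0},{"rotation": [1.39,-16,0],"linear": [-0.0097,-0.0008,-0.0074],"hand": 0.0},{"rotation": [1.74,-20,0],"linear": [-0.0127,-0.0011,-0.0087],"hand": 0.0},{"rotation": [1.74,-20,0],"linear": [-0.0127,-0.0011,-0.0087],"hand": 0.0},{"rotation": [1.74,-20,0],"linear": [-0.0127,-0.0011,-0.0087],"hand": 0.0}]'

```text
time_s: 8.82
tool_pos: [522.4, -279.7, 78.6]
tcp_rot: [-0.041, 0.939, 0.015, 0.342]
wrist_force: [-0.4, -0.7, -1.6]
width: 0.177
```

Run:
```python
from plan import *
applied([-.0127,-.0011,-.0087],[1.74,-20,0])
t=optics.capture("top");crop("",t[:,:,::-1],380,165,450,290,4.8,"pics/top8c.png")
t=optics.capture("scene");crop("",t[:,:,::-1],190,210,290,310,5.8,"pics/scene8c.png")
st=manip.state();print(st["time_s"],st["tool_pos"],load()[0],st["width"],scoop_now()[:2],st["wrist_force"])
```

```text
8.925 [ 522.9953923  -279.69638457   78.93939652] [ 522.50618165 -279.30649476   78.92774799] 0.17890876566789304 (array([ 619.104035  , -271.32495924,   26.41554558]), array([  5.03623698, -20.05984382,  -0.06802634])) [ 0.5705836   0.08165702 -1.63807208]
```

View pics/top8c.png

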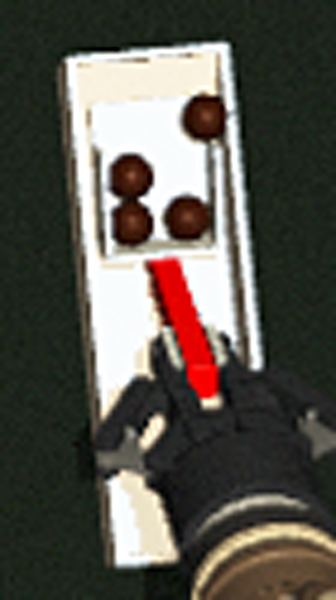

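View pics/scene8c.png

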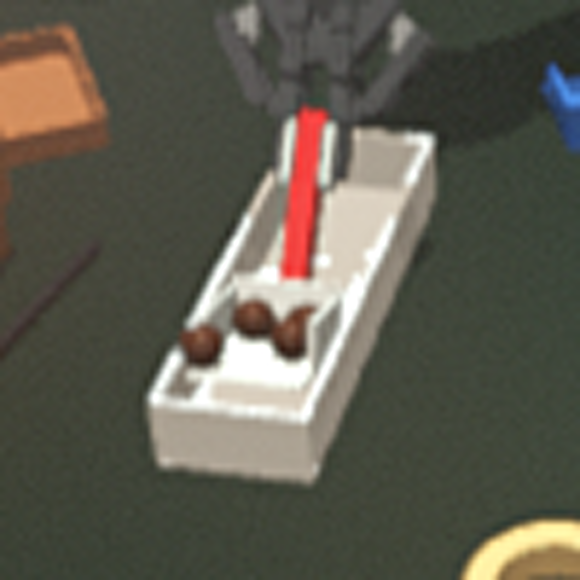

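Three truffles are in the pan. The fourth (205,117) is stuck between the pan edge and the tub wall near rim height, so I'll lower the nose to bring it below the rim. Then a 5 mm shift toward that wall should let it roll past the side wall's end.

move_arm --increments '[{"rotation": [-0.35,4,0],"linear": [0.003,0.0003,0.0013],"hand": 0.0},{"rotation": [-0.7,8,0],"linear": [0.0057,0.0005,0.0033],"hand": 0.0},{"rotation": [-1.04,12,0],"linear": [0.008,0.0007,0.005],"hand": 0.0},{"rotation": [-1.04,12,0],"linear": [0.008,0.0007,0.005],"hand": 0.0},{"rotation": [-1.04,12,0],"linear": [0.0083,-0.002,0.005],"hand": 0.0},{"rotation": [-1.04,12,0],"linear": [0.0085,-0.0043,0.005],"hand": 0.0},{"rotation": [-1.04,12,0],"linear": [0.0085,-0.0043,0.005],"hand": 0.0}]'

```text
time_s: 9.8
tool_pos: [530.1, -283.8, 82.6]
tcp_rot: [-0.042, 0.969, 0.011, 0.242]
wrist_force: [-0.7, 0.8, -2.5]
width: 0.178
```

Run:
```python
from plan import *
applied([.0085,-.0043,.005],[-1.04,12,0])
t=optics.capture("top");crop("",t[:,:,::-1],380,165,450,290,4.8,"pics/top9c.png")
t=optics.capture("scene");crop("",t[:,:,::-1],190,210,290,310,5.8,"pics/scene9c.png")
st=manip.state();print(st["time_s"],st["tool_pos"],load()[0],st["width"],scoop_now()[:2],st["wrist_force"])
```

```text
9.9 [ 530.24539945 -283.71109369   82.81430379] [ 531.00618165 -283.60649476   83.92774799] 0.17757439181630524 (array([ 613.2977036 , -276.48874523,   11.28906809]), array([ 4.95914123, -7.9970961 ,  0.01100333])) [-0.25526603  0.04813221 -1.45347396]
```

View pics/top9c.png

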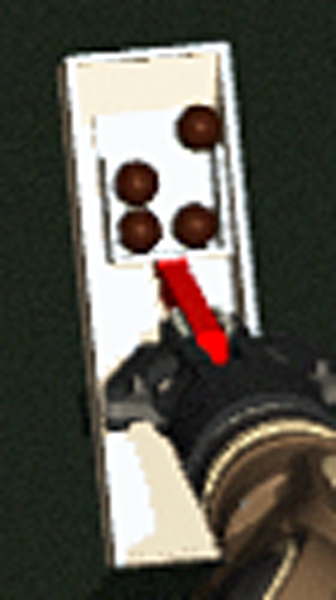

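View pics/scene9c.png

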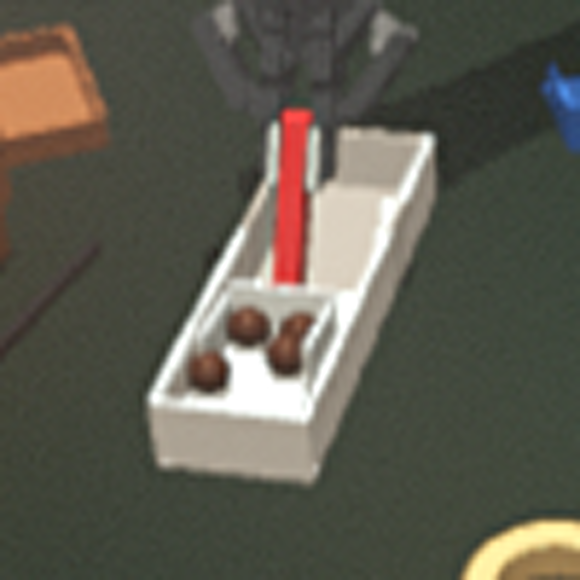

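Run:
```python
from plan import *
h=frame(TUB,[30.5,-5.6,7.5]); h[2]=7.5
o,e,S=scoop_now(); hw=o+S.apply([-40,0,0]); print(hw, Rn.from_euler('z',-5,degrees=True).apply(hw-TUB[0]))
p0,R0=tool_from_scoop(o,5,8)
for n in(11,14,17):
    oo=scoop_from_lip(hw+[0,0,.8],5,n,at=(-40,0,0)); p,R=tool_from_scoop(oo,5,n); print(((p-p0)/1000).round(4),(R*R0.inv()).as_rotvec(degrees=True).round(2))
```

```text
[ 573.8349787  -279.91293099    5.72415164] [29.10395335 -5.06879596  5.72415164]
[-0.004  -0.0003 -0.0016] [ 0.26 -2.99  0.  ]
[-0.0078 -0.0007 -0.0042] [ 0.52 -5.98  0.  ]
[-0.0115 -0.001  -0.007 ] [ 0.78 -8.97  0.  ]
```

move_arm --increments '[{"rotation": [0.26,-3,0],"linear": [-0.004,-0.0018,-0.0016],"hand": 0.0},{"rotation": [0.52,-6,0],"linear": [-0.0078,-0.0022,-0.0042],"hand": 0.0},{"rotation": [0.52,-6,0],"linear": [-0.0078,-0.0022,-0.0042],"hand": 0.0},{"rotation": [0.52,-6,0],"linear": [-0.0078,-0.0022,-0.0042],"hand": 0.0}]'

```text
time_s: 10.4
tool_pos: [523.1, -286.1, 79.3]
tcp_rot: [-0.042, 0.955, 0.012, 0.292]
wrist_force: [0.4, -0.4, -1.6]
width: 0.173
```

Run:
```python
from plan import *
applied([-.0078,-.0022,-.0042],[.52,-6,0])
t=optics.capture("top");crop("",t[:,:,::-1],380,165,450,290,4.8,"pics/top10c.png")
st=manip.state();print(st["time_s"],st["tool_pos"],load()[0],st["width"],scoop_now()[:2],st["wrist_force"])
```

```text
10.45 [ 523.40537366 -286.11069033   79.50729456] [ 523.20618165 -285.80649476   79.72774799] 0.18005302611447715 (array([ 613.49079867, -278.28002408,   17.14541719]), array([  5.00985289, -14.03348579,  -0.04597684])) [ 0.28882899 -0.4134201  -2.37928887]
```

View pics/top10c.png

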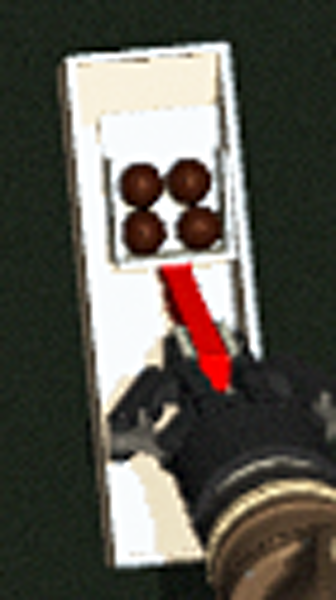

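All four truffles are now in the pan behind the side walls, at (142,183), (189,180), (145,231) and (198,227). Planning the lift and carry.

Run:
```python
from plan import *
p,R=load()
# lift keep nose 14, then carry
for lx,lz,n in((5,205,14),(5,185,0),(5,155,-12),(5,125,-20),(5,112,-26),(5,112,-30)):
    o=scoop_from_lip(frame(DISP,[lx,0,lz]),-7,n); delta(*tool_from_scoop(o,-7,n))
```

```text
lin [-0.123, 0.5429, 0.178] rot [0.01, 0.05, -12.0] -> tcp [400.2 257.1 257.7]
lin [-0.1065, 0.5409, 0.1877] rot [0.25, 14.08, -11.94] -> tcp [416.7 255.1 267.4]
lin [-0.0871, 0.5385, 0.1793] rot [0.46, 26.1, -11.79] -> tcp [436.2 252.7 259. ]
lin [-0.0718, 0.5367, 0.1612] rot [0.6, 34.11, -11.64] -> tcp [451.4 250.9 241. ]
lin [-0.0593, 0.5351, 0.1557] rot [0.71, 40.12, -11.51] -> tcp [463.9 249.3 235.4]
lin [-0.0506, 0.5341, 0.16] rot [0.78, 44.12, -11.4] -> tcp [472.6 248.3 239.7]
```

move_arm --increments '[{"rotation": [0,0,0],"linear": [0,0.004,0.004],"hand": 0.0},{"rotation": [0,0,0],"linear": [0,0.006,0.014],"hand": 0.0},{"rotation": [0.2,-2,0],"linear": [0,0.006,0.03],"hand": 0.0},{"rotation": [0.3,-4,0],"linear": [0,0.006,0.05],"hand": 0.0},{"rotation": [0.3,-4,0],"linear": [0,0.006,0.075],"hand": 0.0},{"rotation": [0.3,-4,0],"linear": [0,0.006,0.1],"hand": 0.0},{"rotation": [0.3,-4,0],"linear": [0,0.006,0.125],"hand": 0.0},{"rotation": [0.3,-4,0],"linear": [0,0.006,0.145],"hand": 0.0},{"rotation": [0.3,-4,0],"linear": [0,0.006,0.15],"hand": 0.0},{"rotation": [0.3,-4,0],"linear": [0,0.006,0.15],"hand": 0.0}]'

```text
time_s: 11.7
tool_pos: [522.6, -279.9, 229.2]
tcp_rot: [-0.041, 0.944, 0.013, 0.326]
wrist_force: [-0.0, 0.7, -2.8]
width: 0.177
```

Run:
```python
from plan import *
applied([0,.006,.15],[.3,-4,0])
t=optics.capture("top");crop("",t[:,:,::-1],380,140,480,290,4,"pics/top11c.png")
st=manip.state();print(st["time_s"],st["tool_pos"],load()[0],st["width"],scoop_now()[:2],st["wrist_force"])
for lx,lz,n in((5,215,18),):
    o=scoop_from_lip(frame(DISP,[lx,0,lz]),-7,n); delta(*tool_from_scoop(o,-7,n))
```

```text
11.75 [ 522.38726664 -279.62828782  228.2133767 ] [ 523.20618165 -279.80649476  229.72774799] 0.17489330553464075 (array([ 616.5695012 , -271.4619492 ,  172.27837433]), array([  4.98145415, -18.01363471,  -0.02965276])) [-0.05317188  0.26920958 -2.89571516]
lin [-0.1263, 0.5374, 0.0289] rot [0.06, 0.06, -12.0] -> tcp [396.9 257.5 258.6]
```

View pics/top11c.png

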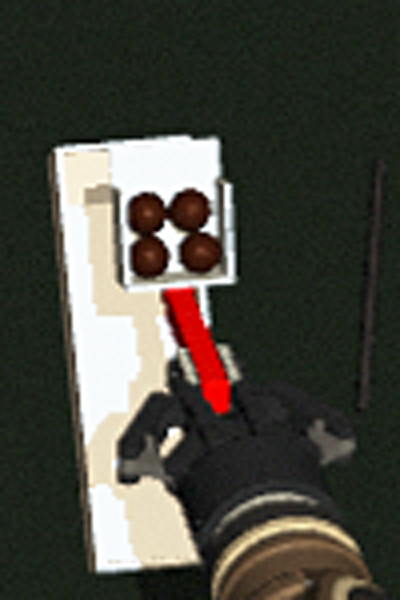

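move_arm --increments '[{"rotation": [0,0,0],"linear": [-0.0018,0.008,0.0008],"hand": 0.0},{"rotation": [0,0,-0.5],"linear": [-0.006,0.025,0.002],"hand": 0.0},{"rotation": [0,0,-1],"linear": [-0.0115,0.049,0.0035],"hand": 0.0},{"rotation": [0,0,-1.7],"linear": [-0.019,0.08,0.005],"hand": 0.0},{"rotation": [0,0,-2.5],"linear": [-0.026,0.111,0.007],"hand": 0.0},{"rotation": [0,0,-3.2],"linear": [-0.0335,0.142,0.0085],"hand": 0.0},{"rotation": [0,0,-3.9],"linear": [-0.041,0.173,0.01],"hand": 0.0},{"rotation": [0,0,-4.6],"linear": [-0.048,0.204,0.0115],"hand": 0.0},{"rotation": [0,0,-5.3],"linear": [-0.0553,0.235,0.013],"hand": 0.0},{"rotation": [0,0,-6],"linear": [-0.0625,0.266,0.0145],"hand": 0.0}]'

```text
time_s: 13.0
tool_pos: [458.9, -12.1, 242.9]
tcp_rot: [0.008, 0.945, -0.003, 0.326]
wrist_force: [0.6, 0.2, -2.5]
width: 0.178
```

move_arm --increments '[{"rotation": [0,0,-0.7],"linear": [-0.0073,0.031,0.0015],"hand": 0.0},{"rotation": [0,0,-1.4],"linear": [-0.0146,0.062,0.003],"hand": 0.0},{"rotation": [0,0,-2.1],"linear": [-0.0219,0.093,0.0045],"hand": 0.0},{"rotation": [0,0,-2.8],"linear": [-0.0292,0.124,0.006],"hand": 0.0},{"rotation": [0,0,-3.5],"linear": [-0.0365,0.155,0.0078],"hand": 0.0},{"rotation": [0,0,-4.2],"linear": [-0.0438,0.186,0.0095],"hand": 0.0},{"rotation": [0,0,-4.9],"linear": [-0.0511,0.217,0.0112],"hand": 0.0},{"rotation": [0,0,-5.5],"linear": [-0.0575,0.244,0.013],"hand": 0.0},{"rotation": [0,0,-5.9],"linear": [-0.0622,0.264,0.014],"hand": 0.0},{"rotation": [0,0,-6],"linear": [-0.0638,0.2714,0.0144],"hand": 0.0}]'

```text
time_s: 14.25
tool_pos: [395.3, 259.0, 257.2]
tcp_rot: [0.056, 0.944, -0.02, 0.325]
wrist_force: [-0.6, -0.3, -2.1]
width: 0.177
```

Run:
```python
from plan import *
applied([-.0625,.266,.0145],[0,0,-6]);applied([-.0638,.2714,.0144],[0,0,-6])
t=optics.capture("top");crop("",t[:,:,::-1],150,130,290,320,3,"pics/top12c.png")
t=optics.capture("scene");crop("",t[:,:,::-1],330,120,470,330,2.8,"pics/scene12c.png")
st=manip.state();print(st["time_s"],st["tool_pos"],load()[0],st["width"],scoop_now()[:2],st["wrist_force"],st["joint_pos"])
o,e,S=scoop_now();print("lip in disp",Rn.from_euler('z',7,degrees=True).apply(o+S.apply([40,0,0])-DISP[0]))
```

```text
14.35 [395.8547554  258.18698408 257.35964816] [396.90618165 257.59350524 258.62774799] 0.1760701549954198 (array([489.68440982, 246.78414292, 201.39825033]), array([ -6.89587647, -17.99763165,  -0.03799346])) [ 0.38055648 -0.53711965 -2.0195889 ] [ 0.9157132  -0.30421286 -0.52817452  0.9685423  -0.5586115   0.92635888]
lip in disp [  3.89613448   0.6965339  213.75735759]
```

View pics/top12c.png

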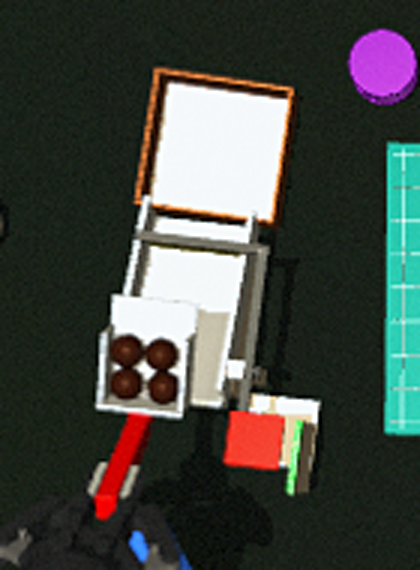

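View pics/scene12c.png

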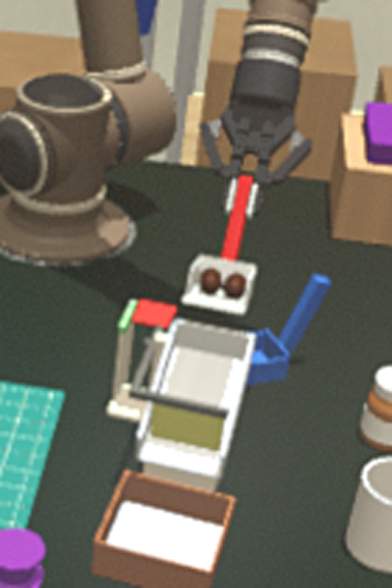

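Run:
```python
from plan import *
l=(np.array([(112,296),(198,303)])+.5)/3-.5+[150,130]
P=onz("top",l,216);print([Rn.from_euler('z',7,degrees=True).apply(w-DISP[0]).round(1) for w in P])
for n,lz in((14,182),(6,166),(-4,150),(-12,138),(-20,126),(-26,118),(-30,114)):
    o=scoop_from_lip(frame(DISP,[0,0,lz]),-7,n); delta(*tool_from_scoop(o,-7,n))
```

```text
[array([  1.8,  34.8, 216. ]), array([  4.1, -30.8, 216. ])]
lin [-0.0016, 0.0002, -0.0239] rot [0.55, 4.03, 0.0] -> tcp [395.3 257.7 234.7]
lin [0.0069, -0.0009, -0.0224] rot [1.52, 11.97, -0.0] -> tcp [403.8 256.7 236.2]
lin [0.0208, -0.0026, -0.0185] rot [2.74, 21.89, -0.01] -> tcp [417.7 255.  240.1]
lin [0.0343, -0.0043, -0.0166] rot [3.72, 29.83, -0.01] -> tcp [431.2 253.3 242. ]
lin [0.0496, -0.0061, -0.0167] rot [4.69, 37.77, -0.02] -> tcp [446.5 251.5 242. ]
lin [0.062, -0.0077, -0.0172] rot [5.42, 43.73, -0.02] -> tcp [458.9 249.9 241.4]
lin [0.0707, -0.0087, -0.0169] rot [5.91, 47.7, -0.02] -> tcp [467.6 248.9 241.7]
```

The lip sits over the chute (dispenser x≈3, y within 2 mm of centre). Pouring now.

move_arm --increments '[{"rotation": [0.25,2,0],"linear": [-0.001,0,-0.01],"hand": 0.0},{"rotation": [0.55,4,0],"linear": [-0.0016,-0.001,-0.0225],"hand": 0.0},{"rotation": [1.5,12,0],"linear": [0.0069,-0.002,-0.0224],"hand": 0.0},{"rotation": [2.7,21.9,0],"linear": [0.0208,-0.0036,-0.0185],"hand": 0.0},{"rotation": [3.7,29.8,0],"linear": [0.0343,-0.0053,-0.0166],"hand": 0.0},{"rotation": [4.7,37.8,0],"linear": [0.0496,-0.0071,-0.0167],"hand": 0.0},{"rotation": [5.4,43.7,0],"linear": [0.062,-0.0087,-0.0172],"hand": 0.0},{"rotation": [5.4,43.7,0],"linear": [0.062,-0.0087,-0.0172],"hand": 0.0},{"rotation": [5.4,43.7,0],"linear": [0.062,-0.0087,-0.0172],"hand": 0.0},{"rotation": [5.4,43.7,0],"linear": [0.062,-0.0087,-0.0172],"hand": 0.0}]'

```text
time_s: 15.6
tool_pos: [457.7, 248.9, 241.3]
tcp_rot: [0.061, 0.997, 0.004, -0.051]
wrist_force: [-0.0, 0.4, -1.6]
width: 0.176
```

Run:
```python
from plan import *
applied([.062,-.0087,-.0172],[5.4,43.7,0])
t=optics.capture("top");crop("",t[:,:,::-1],150,130,290,320,3,"pics/top13c.png")
t=optics.capture("scene");crop("",t[:,:,::-1],330,120,470,330,2.8,"pics/scene13c.png")
st=manip.state();print(st["time_s"],st["tool_pos"],load()[0],st["width"],scoop_now()[:2],st["wrist_force"],st["joint_pos"])
o,e,S=scoop_now();print("lip in disp",Rn.from_euler('z',7,degrees=True).apply(o+S.apply([40,0,0])-DISP[0]))
```

```text
15.7 [457.69149441 249.1027776  241.5235719 ] [458.90618165 248.89350524 241.42774799] 0.1799916120778665 (array([486.81528773, 245.65646861, 135.6669023 ]), array([-6.90183735, 25.88930319,  0.05451858])) [-0.03826075 -0.40688251 -1.48878298] [0.465805   0.1903523  0.05447409 1.52014011 0.05754406 0.58418205]
lip in disp [ -0.87136176  -0.77987529 118.20154877]
```

View pics/top13c.png

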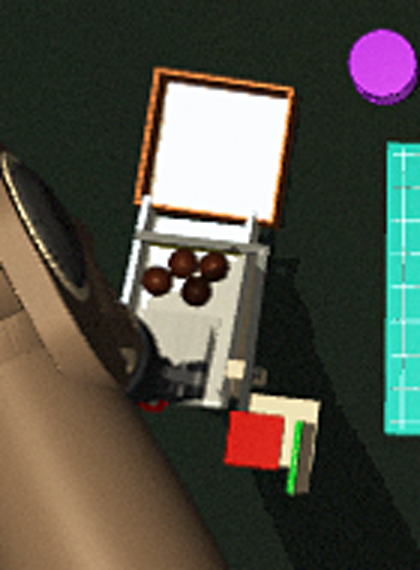

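View pics/scene13c.png

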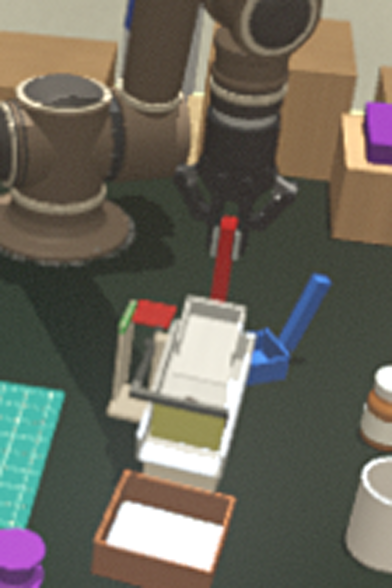

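All four truffles lie behind the shut gate at crop (157,281), (183,263), (214,266) and (196,291), and the gift box is empty. Next I return the scoop to the mat.

Run:
```python
from plan import *
delta(*tool_from_scoop(SC0[0]+[0,0,170],SC0[1],0))
delta(*tool_from_scoop(SC0[0]+[0,0,50],SC0[1],0))
```

```text
lin [0.0048, -0.2653, 0.014] rot [-0.37, -26.01, 12.07] -> tcp [463.7 -16.4 255.4]
lin [0.0048, -0.2653, -0.106] rot [-0.37, -26.01, 12.07] -> tcp [463.7 -16.4 135.4]
```

move_arm --increments '[{"rotation": [0,0,0],"linear": [0,0,0.02],"hand": 0.0},{"rotation": [0,0,0],"linear": [0,0,0.05],"hand": 0.0},{"rotation": [0,-4,0],"linear": [0,0,0.075],"hand": 0.0},{"rotation": [0,-9,2],"linear": [0.001,-0.02,0.085],"hand": 0.0},{"rotation": [0,-15,5],"linear": [0.002,-0.06,0.085],"hand": 0.0},{"rotation": [-0.37,-21,8],"linear": [0.003,-0.105,0.08],"hand": 0.0},{"rotation": [-0.37,-26,10],"linear": [0.004,-0.155,0.06],"hand": 0.0},{"rotation": [-0.37,-26,12],"linear": [0.0048,-0.205,0.04],"hand": 0.0},{"rotation": [-0.37,-26,12.07],"linear": [0.0048,-0.245,0.02],"hand": 0.0},{"rotation": [-0.37,-26,12.07],"linear": [0.0048,-0.2653,0.014],"hand": 0.0}]'

```text
time_s: 16.95
tool_pos: [461.4, -17.7, 253.5]
tcp_rot: [-0.045, 0.984, 0.008, 0.173]
wrist_force: [1.0, 0.7, -0.7]
width: 0.175
```

Run:
```python
from plan import *
applied([.0048,-.2653,.014],[-.37,-26,12.07])
t=optics.capture("top");cv2.imwrite("pics/top14.png",t[:,:,::-1])
st=manip.state();print(st["time_s"],st["tool_pos"],load()[0],st["width"],scoop_now()[:2],st["wrist_force"])
delta(*tool_from_scoop(SC0[0]+[0,0,8],SC0[1],0))
```

```text
17.0 [461.51728033 -18.83780818 253.2121236 ] [463.70618165 -16.40649476 255.42774799] 0.17402857590910503 (array([533.69543099, -12.44427432, 170.6582371 ]), array([ 5.16292339,  0.09971896, -0.08868232])) [-0.61337868 -1.53245487 -2.10568026]
lin [0.0, -0.0, -0.162] rot [0.0, -0.01, -0.0] -> tcp [463.7 -16.4  93.4]
```

View pics/top14.png

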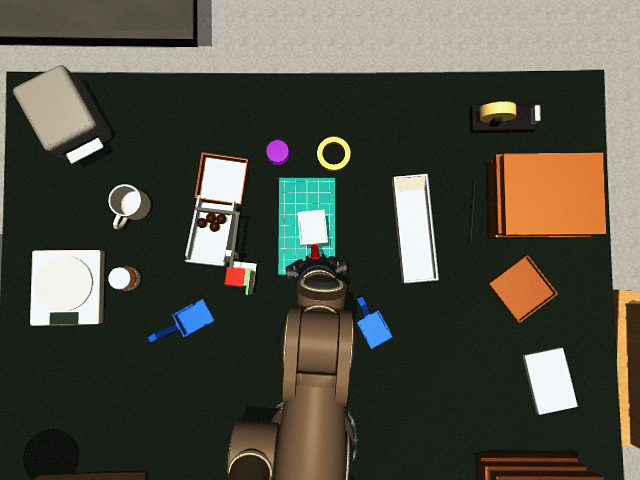

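The scoop is over the mat at (313,228) and all four truffles are in the chute at (210,221). Lowering to about 8 mm above the mat first.

move_arm --increments '[{"rotation": [0,0,0],"linear": [0,0,-0.03],"hand": 0.0},{"rotation": [0,0,0],"linear": [0,0,-0.07],"hand": 0.0},{"rotation": [0,0,0],"linear": [0,0,-0.11],"hand": 0.0},{"rotation": [0,0,0],"linear": [0,0,-0.14],"hand": 0.0},{"rotation": [0,0,0],"linear": [0,0,-0.157],"hand": 0.0},{"rotation": [0,0,0],"linear": [0,0,-0.162],"hand": 0.0},{"rotation": [0,0,0],"linear": [0,0,-0.162],"hand": 0.0}]'

```text
time_s: 17.88
tool_pos: [463.4, -15.9, 93.2]
tcp_rot: [-0.046, 0.984, 0.008, 0.174]
wrist_force: [0.6, -0.1, -1.8]
width: 0.174
```

Run:
```python
from plan import *
applied([0,0,-.162],[0,0,0])
t=optics.capture("scene");crop("",t[:,:,::-1],260,190,400,300,5,"pics/scene15c.png")
st=manip.state();print(st["time_s"],st["tool_pos"],load()[0],st["width"],scoop_now()[:2],st["wrist_force"])
```

```text
17.925 [463.8244948  -16.08212688  93.66524678] [463.70618165 -16.40649476  93.42774799] 0.17828456531350248 (array([536.19731994,  -9.35809665,  11.30828908]), array([ 5.32658862, -0.05583078, -0.0163817 ])) [-0.09963663  0.69795879 -0.95957502]
```

View pics/scene15c.png

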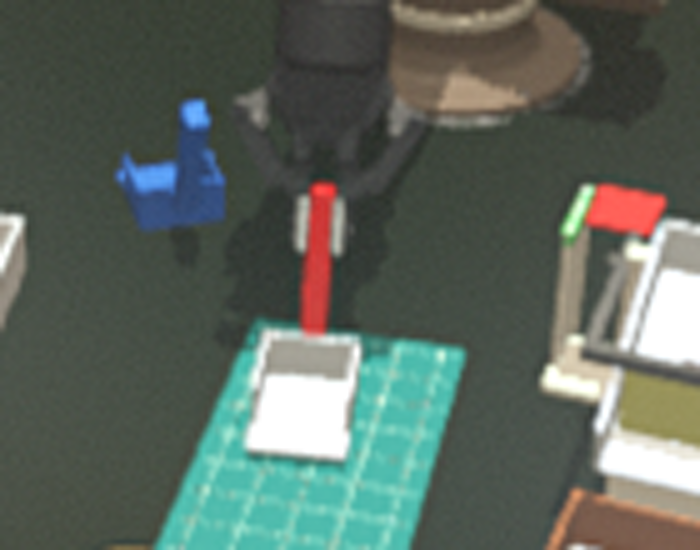

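move_arm --increments '[{"rotation": [0,0,0],"linear": [0,0,-0.003],"hand": 0.0},{"rotation": [0,0,0],"linear": [0,0,-0.006],"hand": 0.0},{"rotation": [0,0,0],"linear": [0,0,-0.008],"hand": 0.0},{"rotation": [0,0,0],"linear": [0,0,-0.008],"hand": 0.0},{"rotation": [0,0,0],"linear": [0,0,-0.008],"hand": 0.0}]'

```text
time_s: 18.55
tool_pos: [463.4, -16.5, 84.6]
tcp_rot: [-0.045, 0.984, 0.008, 0.173]
wrist_force: [-1.1, -0.2, 1.3]
width: 0.175
```

The height matches the grasp reading (84.6) and the force turned upward, so the scoop is standing. Release, then withdraw along the handle.

move_arm --increments '[{"rotation": [0,0,0],"linear": [0,0,0],"hand": 0.03},{"rotation": [0,0,0],"linear": [0,0,0],"hand": 0.06},{"rotation": [0,0,0],"linear": [0,0,0],"hand": 0.085},{"rotation": [0,0,0],"linear": [0,0,0],"hand": 0.085},{"rotation": [0,0,0],"linear": [-0.008,-0.0008,0.022],"hand": 0.085},{"rotation": [0,0,0],"linear": [-0.018,-0.0017,0.05],"hand": 0.085},{"rotation": [0,0,0],"linear": [-0.03,-0.0028,0.082],"hand": 0.085},{"rotation": [0,0,0],"linear": [-0.038,-0.0035,0.105],"hand": 0.085},{"rotation": [0,0,0],"linear": [-0.038,-0.0035,0.105],"hand": 0.085}]'

```text
time_s: 19.68
tool_pos: [426.3, -20.0, 191.6]
tcp_rot: [-0.045, 0.983, 0.008, 0.175]
wrist_force: [0.6, 0.2, -0.2]
width: 0.995
```

Run:
```python
from plan import *
applied([0,0,-.008],[0,0,0]);applied([-.038,-.0035,.105],[0,0,0])
t=optics.capture("top");crop("",t[:,:,::-1],180,140,400,310,3.5,"pics/top16c.png")
t=optics.capture("scene");crop("",t[:,:,::-1],260,190,450,330,4,"pics/scene16c.png")
st=manip.state();print(st["time_s"],st["tool_pos"],load()[0],st["width"],st["wrist_force"])
# press pose: tool vertical, yaw: tool x ~ -x of dispenser
p=frame(DISP,[-95,-75,0]); print(p)
R=Rn.from_euler('z',-7,degrees=True)*Rn.from_matrix([[-1,0,0],[0,1,0],[0,0,-1]])
for z in (190,145,130,116): delta(np.array([p[0],p[1],z]),R)
```

```text
19.775 [425.36356443 -19.88677807 188.92897498] [425.70618165 -19.90649476 190.42774799] 0.9942843445181354 [-0.31775888 -0.76208063 -0.42304808]
[420.06791484 179.13662625   0.        ]
lin [-0.0056, 0.199, -0.0004] rot [0.3, 20.02, -12.18] -> tcp [420.1 179.1 190. ]
lin [-0.0056, 0.199, -0.0454] rot [0.3, 20.02, -12.18] -> tcp [420.1 179.1 145. ]
lin [-0.0056, 0.199, -0.0604] rot [0.3, 20.02, -12.18] -> tcp [420.1 179.1 130. ]
lin [-0.0056, 0.199, -0.0744] rot [0.3, 20.02, -12.18] -> tcp [420.1 179.1 116. ]
```

View pics/top16c.png

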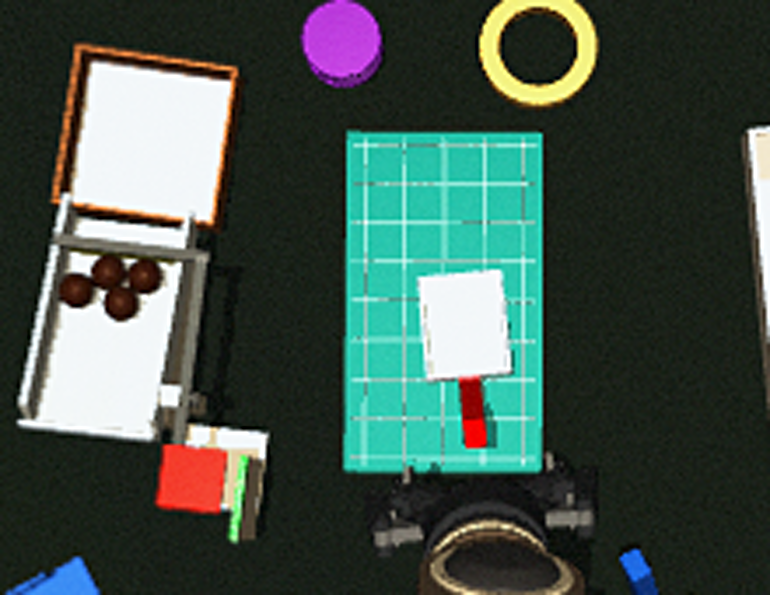

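View pics/scene16c.png

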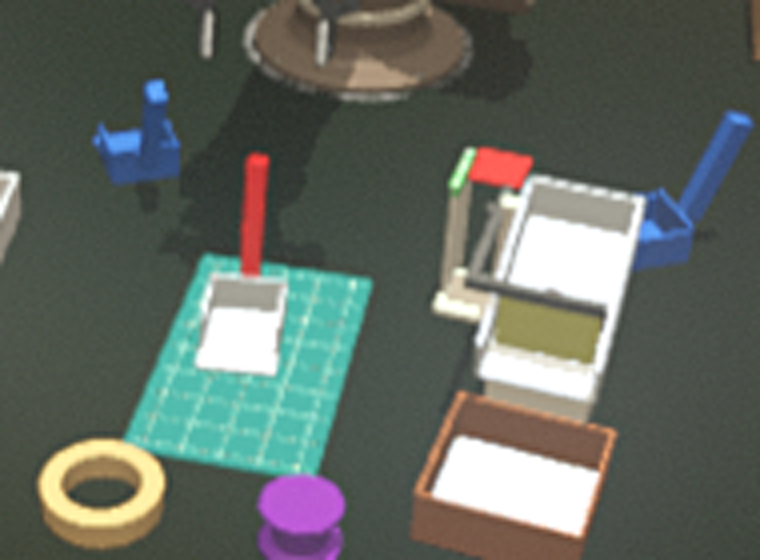

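The scoop stands on the mat (crop (465,330), its original spot). Moving over the paddle with the fingers shut.

move_arm --increments '[{"rotation": [0,3,-2],"linear": [0,0.015,0.005],"hand": 0.06},{"rotation": [0,7,-4],"linear": [-0.001,0.045,0.01],"hand": 0.03},{"rotation": [0,11,-7],"linear": [-0.002,0.085,0.015],"hand": 0.0},{"rotation": [0.2,15,-10],"linear": [-0.003,0.125,0.015],"hand": 0.0},{"rotation": [0.3,20,-12.18],"linear": [-0.0045,0.165,0.01],"hand": 0.0},{"rotation": [0.3,20,-12.18],"linear": [-0.0056,0.19,0.0],"hand": 0.0},{"rotation": [0.3,20,-12.18],"linear": [-0.0056,0.199,-0.01],"hand": 0.0},{"rotation": [0.3,20,-12.18],"linear": [-0.0056,0.199,-0.025],"hand": 0.0},{"rotation": [0.3,20,-12.18],"linear": [-0.0056,0.199,-0.0354],"hand": 0.0},{"rotation": [0.3,20,-12.18],"linear": [-0.0056,0.199,-0.0354],"hand": 0.0}]'

```text
time_s: 21.02
tool_pos: [419.1, 178.0, 153.2]
tcp_rot: [0.062, 0.998, -0.0, -0.001]
wrist_force: [-0.5, -0.6, -0.0]
width: 0.003
```

Run:
```python
from plan import *
applied([-.0056,.199,-.0354],[.3,20,-12.18])
t=optics.capture("top");crop("",t[:,:,::-1],180,140,340,310,3.5,"pics/top17c.png")
t=optics.capture("scene");crop("",t[:,:,::-1],330,180,450,330,4,"pics/scene17c.png")
st=manip.state();print(st["time_s"],st["tool_pos"],load()[0],st["width"],st["wrist_force"],Rn.from_quat(st["tcp_rot"]).as_matrix().round(3))
```

```text
21.125 [419.83670465 178.52421734 154.44272194] [420.10618165 179.09350524 155.02774799] 0.0032269735172638686 [0.37016109 0.66420186 0.4661236 ] [[-0.992  0.123  0.   ]
 [ 0.123  0.992  0.   ]
 [-0.     0.    -1.   ]]
```

View pics/scene17c.png

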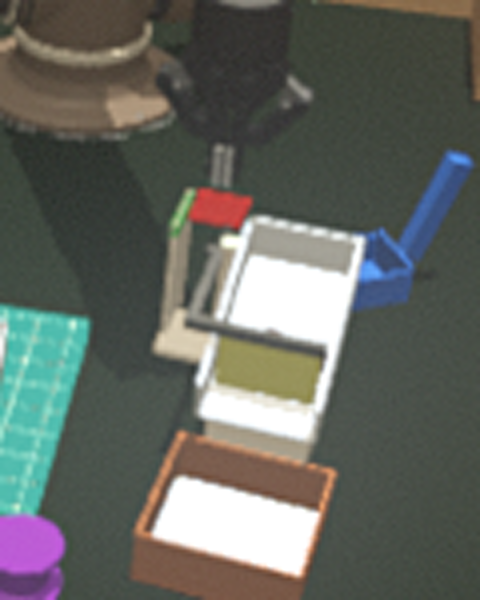

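View pics/top17c.png

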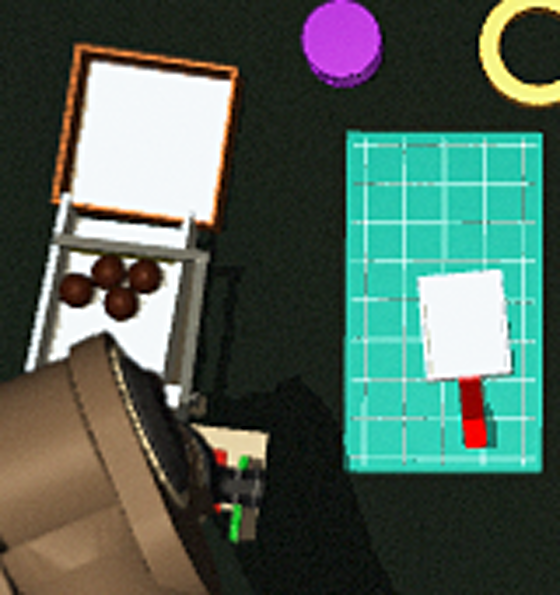

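move_arm --increments '[{"rotation": [0,0,0],"linear": [0,0,-0.01],"hand": 0.0},{"rotation": [0,0,0],"linear": [0,0,-0.019],"hand": 0.0},{"rotation": [0,0,0],"linear": [0,0,-0.022],"hand": 0.0},{"rotation": [0,0,0],"linear": [0,0,-0.025],"hand": 0.0},{"rotation": [0,0,0],"linear": [0,0,-0.025],"hand": 0.0}]'

```text
time_s: 21.75
tool_pos: [419.2, 179.0, 129.1]
tcp_rot: [0.061, 0.998, -0.0, -0.001]
wrist_force: [-2.2, -1.3, 2.8]
width: -0.002
```

move_arm --increments '[{"rotation": [0,0,0],"linear": [0,0,-0.004],"hand": 0.0},{"rotation": [0,0,0],"linear": [0,0,-0.008],"hand": 0.0},{"rotation": [0,0,0],"linear": [0,0,-0.013],"hand": 0.0},{"rotation": [0,0,0],"linear": [0,0,-0.013],"hand": 0.0},{"rotation": [0,0,0],"linear": [0,0,-0.013],"hand": 0.0}]'

```text
time_s: 22.38
tool_pos: [419.7, 179.1, 117.0]
tcp_rot: [0.061, 0.998, 0.0, 0.0]
wrist_force: [-3.9, -2.3, 9.6]
width: -0.001
```

Run:
```python
from plan import *
applied([0,0,-.025],[0,0,0]);applied([0,0,-.013],[0,0,0])
t=optics.capture("top");crop("",t[:,:,::-1],180,140,340,310,3.5,"pics/top18c.png")
t=optics.capture("scene");crop("",t[:,:,::-1],350,195,440,330,4.4,"pics/scene18c.png")
st=manip.state();print(st["time_s"],st["tool_pos"],load()[0],st["width"],st["wrist_force"])
```

```text
22.475 [419.75416767 179.02774026 117.02067519] [420.10618165 179.09350524 117.02774799] -0.0007093284130169982 [-4.75861628 -2.72622462  9.20990885]
```

View pics/scene18c.png

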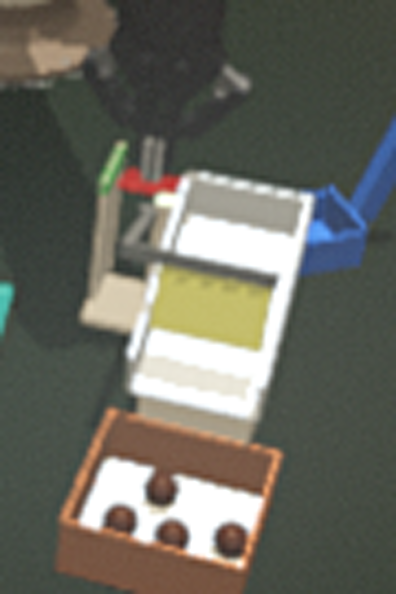

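View pics/top18c.png

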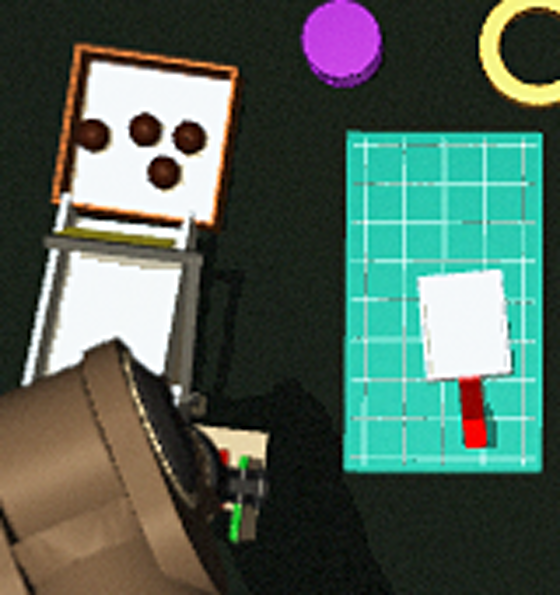

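All four truffles are in the gift box: top crop (92,135), (145,129), (190,137) and (164,172). Next I check the paddle depth, using both the gate arm and the paddle itself.

Run:
```python
from plan import *
def rk(P,th):
    x,y,z=P; dx,dz=x+40,z-125
    c,s=np.cos(th),np.sin(th); return frame(DISP,[-40+dx*c-dz*s,y,125+dx*s+dz*c])
for th in(0,.24,.28,.32,.36,.40,.44):
    print(th,proj("scene",[rk((60,-44,130),th),rk((60,44,130),th)]).round(1).tolist(),"pad inner -y,+y",proj("scene",[rk((-73,-97,132),th),rk((-73,-53,132),th),rk((-95,-97,132),th)]).round(1).tolist(),"mid z",round(rk((-95,-75,132),th)[2],1))
print("band mid top/bottom near edge",proj("scene",[frame(DISP,[-73,-105,117]),frame(DISP,[-73,-105,105]),frame(DISP,[-117,-105,117])]))
t=optics.capture("scene")[:,:,::-1]; cv2.imwrite("pics/scene19.png",t)
crop("",t,365,215,425,275,13,"pics/scene19c.png")
crop("",cv2.imread("pics/scene0.png"),365,215,425,275,13,"pics/scene0p.png")
st=manip.state();print(st["time_s"],st["tool_pos"],st["wrist_force"])
```

```text
0 [[383.7, 260.4], [412.9, 266.8]] pad inner -y,+y [[376.8, 233.6], [390.1, 236.4], [378.4, 230.2]] mid z 132.0
0.24 [[384.8, 253.2], [414.3, 259.5]] pad inner -y,+y [[376.6, 235.6], [389.9, 238.3], [378.0, 233.6]] mid z 118.7
0.28 [[385.0, 251.9], [414.6, 258.2]] pad inner -y,+y [[376.6, 236.0], [389.8, 238.7], [377.9, 234.2]] mid z 116.5
0.32 [[385.3, 250.6], [414.8, 256.9]] pad inner -y,+y [[376.5, 236.3], [389.8, 239.0], [377.8, 234.8]] mid z 114.3
0.36 [[385.5, 249.3], [415.1, 255.6]] pad inner -y,+y [[376.5, 236.7], [389.7, 239.4], [377.7, 235.4]] mid z 112.2
0.4 [[385.8, 248.0], [415.4, 254.3]] pad inner -y,+y [[376.4, 237.1], [389.6, 239.8], [377.6, 236.1]] mid z 110.0
0.44 [[386.0, 246.7], [415.6, 253.0]] pad inner -y,+y [[376.4, 237.4], [389.6, 240.2], [377.5, 236.7]] mid z 107.9
band mid top/bottom near edge [[374.01256231 236.99372914]
 [373.68789158 240.03218511]
 [377.1227196  230.25406835]]
22.525 [419.74029621 179.02614502 117.01421221] [-4.03359862 -2.18028285  9.11184718]
```

View pics/scene19c.png

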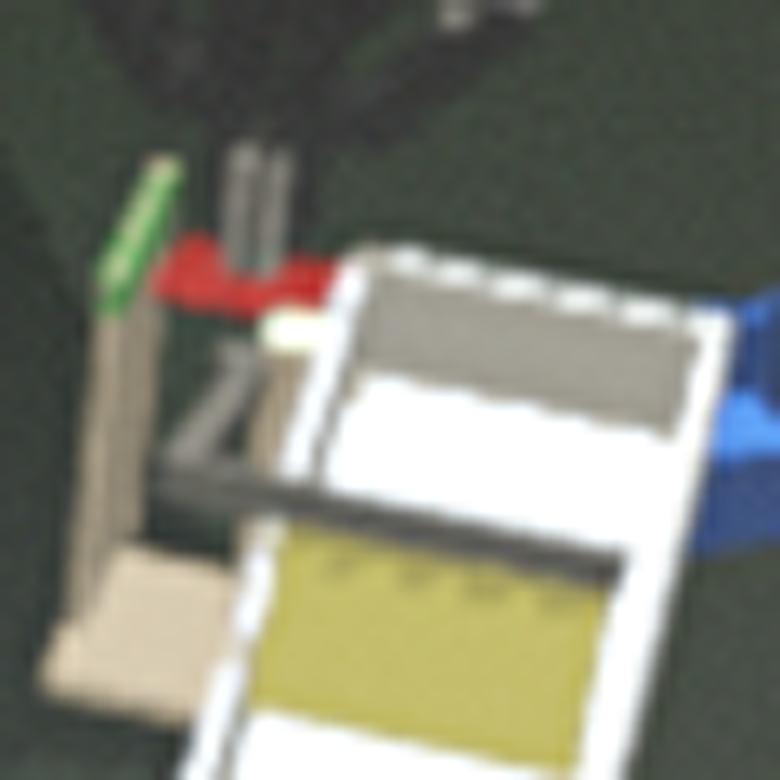

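View pics/scene0p.png

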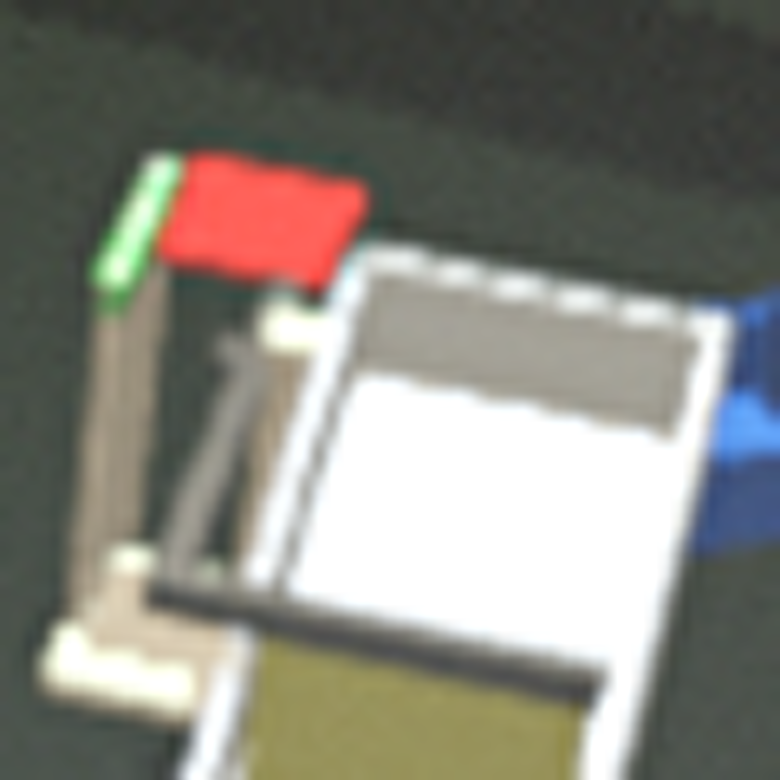

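The gate bar rose about 8.6 px, so θ≈0.28 rad and the paddle is about 15 mm down (middle near 116.7, at the top edge of the band). It needs about 4.5 mm more.

move_arm --increments '[{"rotation": [0,0,0],"linear": [0,0,-0.002],"hand": 0.0},{"rotation": [0,0,0],"linear": [0,0,-0.0045],"hand": 0.0},{"rotation": [0,0,0],"linear": [0,0,-0.0045],"hand": 0.0},{"rotation": [0,0,0],"linear": [0,0,-0.0045],"hand": 0.0},{"rotation": [0,0,0],"linear": [0,0,-0.0045],"hand": 0.0}]'

```text
time_s: 23.15
tool_pos: [420.4, 179.0, 113.0]
tcp_rot: [0.061, 0.998, -0.0, 0.001]
wrist_force: [-2.2, -3.0, 10.4]
width: -0.002
```

Run:
```python
from plan import *
t=optics.capture("scene")[:,:,::-1]; cv2.imwrite("pics/scene20.png",t)
crop("",t,365,215,425,275,13,"pics/scene20c.png")
t=optics.capture("top");cv2.imwrite("pics/top20.png",t[:,:,::-1])
st=manip.state();print(st["time_s"],st["tool_pos"],st["wrist_force"])
# vertical shift of gate bar vs. shut by template match
a=cv2.imread("pics/scene0.png");b=cv2.imread("pics/scene20.png");c=cv2.imread("pics/scene19.png")
def bar(im,x): 
    g=im[235:275,x-2:x+3].astype(float).sum(2).mean(1); w=np.clip(g.max()*0.55-g,0,None); return 235+(w*np.arange(40)).sum()/w.sum()
for x in(395,400,405): print([round(bar(i,x),2) for i in(a,c,b)])
```

```text
23.25 [420.43509574 178.99598951 112.95683855] [-1.96838312 -1.97423746 10.23565821]
[np.float64(266.98), np.float64(255.35), np.float64(252.42)]
[np.float64(267.7), np.float64(256.37), np.float64(253.55)]
[np.float64(262.62), np.float64(250.5), np.float64(247.49)]
```

View pics/scene20c.png

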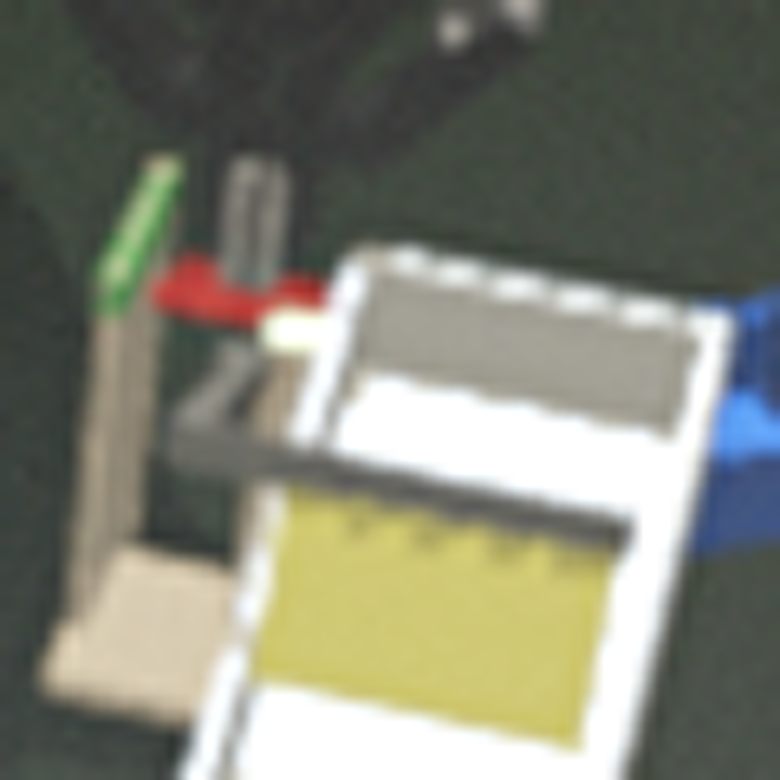

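View pics/top20.png

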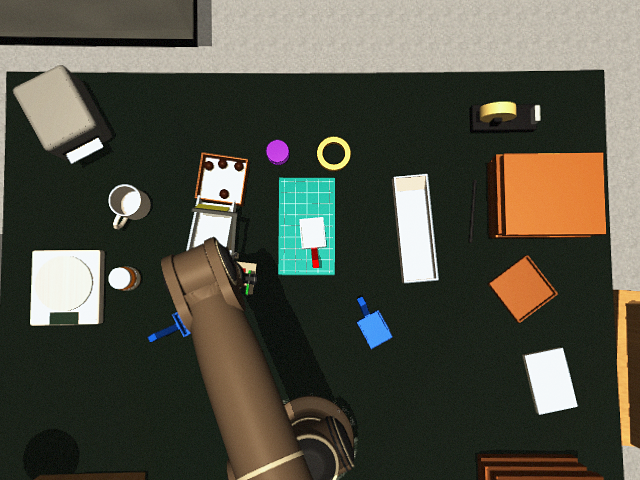

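The gate bar is now 10.9 px above shut, so θ≈0.35–0.36 (about 20 mm down, middle near 112.5, inside the 105–117 band). The push is 10.3 N against about 11 N expected. The top view shows four truffles in the box, the scoop on the mat and everything else where it was.

Run:
```python
from workcell import job
print(job.job_done())
```

```text
the job is handed in; nothing more can be done
None
```

The job is done and handed in at about 23 s. I scooped all four truffles with the red-handled scoop and poured them into the chute with the gate shut. I then stood the scoop back on its original spot on the mat and pressed the paddle with the shut fingers, still holding it there.

- **Truffles:** all four are in the gift box and none landed on the bench. One stuck briefly between the pan and the tub wall, and I freed it with a 5 mm sideways shift.
- **Paddle depth:** the gate bar's rise in the camera image gives about 0.35–0.36 rad, so the paddle is about 20 mm down. Its middle is at about z 112–113 mm, inside the green band (105–117 mm). The first press gave only about 15 mm, so I pressed 4.5 mm further.
- **Holding force:** 10.3 N, slightly under the expected 11 N.
- **Other things:** the scoop stands on the mat, and the gift box and everything else on the bench look unmoved in the last top view.

Early on, one approach move ended 9 mm short of its target. I saw it in the measured pose and corrected it before gripping the scoop.

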